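# Count out three bushings, pour them and weigh them on a hand scale

## Task

Count out three of the green bushings: slide them along the deck, without lifting them while the lid is open, into the yellow trough, one in each of its three marked bays, then shut the clear lid and put every bushing left over into the open steel drawer pan. Next, with the clear bin standing under the spout, tip the trough by its red handle so that the three slide into the bin, and lower it again; then lift the bin by the orange grip of its spring scale until it hangs clear of the cart and the reading has settled (it should show three), and stand the bin upright on the blue pad. Leave the ratchet, the white wheel and the bearing seater alone.

Things in the scene. Friction and masses are not known exactly. Their poses are not given: they have to be found in the camera images.
- trough_mid (a point): centre of the trough's inner floor, 125 mm above the table when level. y runs along the trough to the handle (spout at -y), x across it away from the deck, z up. Inside: x -34 to 34 mm, end wall at y = 111, spout from y = -111 to its lip at -166. Walls: 12 mm high on the deck side (level with the deck), 45 far side and handle end, 30 beside the spout. Slick: parts slide at 0.5 rad tilt.
- bay_a (a point): floor centre of the bay next to the spout, trough_mid y = -74 mm. Each bay is 74 mm long; black lines on the floor at trough_mid y = -37 and 37 mm part them.
- bay_b (a point): floor centre of the middle bay, at trough_mid.
- bay_c (a point): floor centre of the bay next to the handle, trough_mid y = +74 mm.
- deck (a point): centre of the top of the fixed aluminium deck, 137 mm above the table (12 mm above the trough floor), slick (friction about 0.3), axes as trough_mid when level. It runs from x = -92 mm (inside of its rim) to x = 95 (open edge at the trough) and y -113 to 113; rims 14 mm high on the other three sides. The stand below ends at y = -110 and 110.
- trough (a joint): tipping of the trough: 0 level on its stop, up to 0.65 rad with the handle end raised. The hinge line runs along the x of trough_mid through its point y = -111 mm, z = 0, so the handle swings up and towards the spout. It falls back when let go.
- trough_handle (a point): middle of the red round handle bar (12 mm thick, 64 mm long along the trough's x), 45 mm beyond the end wall, 155 mm above the table when level (trough_mid y = 160, z = 30 mm). Lifting it takes about 4 N.
- trough_spout (a point): middle of the lip of the spout, on its floor; 125 mm above the table when level, sinks 33 mm when tipped fully; its underside is 119 mm up, so a bin beneath it can be raised at most 40 mm.
- lid (a joint): clear lid with orange edges, hinged along the far (+x) top edge of the trough (trough_mid x = 38, z = 45 mm): 0 shut, 1.85 rad leaning back open (start 1.7 to 1.85). Damped; falls shut by itself once pushed from behind past upright (1.57). Plate 78 mm wide, 226 mm long, 4 mm thick.
- lid_edge (a point): middle of the lid's free edge (about 77 mm above its hinge when open).
- bush1_mid (a point): green flanged bushing, 100 g, point half-way up its axis (z), 19 mm above its underside: flange 60 mm in diameter, 14 mm thick at the bottom, then a barrel 32 mm in diameter, 24 mm tall. Starts standing on the deck: three in a front row by the trough, one roughly before each bay, one to three in a row behind. None if absent.
- bush2_mid (a point): green flanged bushing, 100 g, point half-way up its axis (z), 19 mm above its underside: flange 60 mm in diameter, 14 mm thick at the bottom, then a barrel 32 mm in diameter, 24 mm tall. Starts standing on the deck: three in a front row by the trough, one roughly before each bay, one to three in a row behind. None if absent.
- bush3_mid (a point): green flanged bushing, 100 g, point half-way up its axis (z), 19 mm above its underside: flange 60 mm in diameter, 14 mm thick at the bottom, then a barrel 32 mm in diameter, 24 mm tall. Starts standing on the deck: three in a front row by the trough, one roughly before each bay, one to three in a row behind. None if absent.
- bush4_mid (a point): green flanged bushing, 100 g, point half-way up its axis (z), 19 mm above its underside: flange 60 mm in diameter, 14 mm thick at the bottom, then a barrel 32 mm in diameter, 24 mm tall. Starts standing on the deck: three in a front row by the trough, one roughly before each bay, one to three in a row behind. None if absent.
- bush5_mid (a point): green flanged bushing, 100 g, point half-way up its axis (z), 19 mm above its underside: flange 60 mm in diameter, 14 mm thick at the bottom, then a barrel 32 mm in diameter, 24 mm tall. Starts standing on the deck: three in a front row by the trough, one roughly before each bay, one to three in a row behind. None if absent.
- bush6_mid (a point): green flanged bushing, 100 g, point half-way up its axis (z), 19 mm above its underside: flange 60 mm in diameter, 14 mm thick at the bottom, then a barrel 32 mm in diameter, 24 mm tall. Starts standing on the deck: three in a front row by the trough, one roughly before each bay, one to three in a row behind. None if absent.
- bin: clear polycarbonate bin, 150 mm (x) by 140 (y) by 75 high, wall and floor 4 mm, 300 g; origin: centre of its underside. A steel bail spans it along x at y = 0: posts at x = -78 and 78 mm, crosspiece 152 to 158 mm up, the scale's black housing (56 x 26 mm) to 180 mm up. For pouring: y axis along the trough, centre at trough_mid x = 0, y = -207 mm (within 12).
- scale_grip (a point): middle of the orange grip bar of the spring scale on top of the bin: round, 14 mm thick, 80 mm long along the bin's x, 220 mm above the bin's underside when unloaded; 40 mm free below its middle to the housing.
- scale (a joint): extension of the scale's spring (m): 0 unloaded; the grip moves up relative to the bin by 160 N/m: about 0.018 with the bin empty, 0.025 with one bushing, 0.031 with two, 0.037 with three, 0.043 with four.
- pad: blue pad with a black border, 170 x 160 mm, flat on the table (1.8 mm, no step felt); origin at its centre.
- drawer_in (a point): centre of the inner floor (4 mm above the table) of the steel drawer pan with a red front, fixed on the table: inside 207 mm (its x) by 117 mm (its y), walls 45 mm high (red front at -x 60 mm).
- ratchet: chrome ratchet 200 mm long lying on the table, to be left alone; origin under its middle.
- wheel: white urethane wheel 74 mm in diameter, 30 mm thick, lying flat, to be left alone.
- seater: aluminium bearing seater 52 mm in diameter, 85 mm tall, standing, to be left alone.
There are look-alikes about, which are no part of the job. Leave any black or pink look-alike of the part that bears bush2_mid alone.

How it is judged:
On the way, in this order (a step that is already met when the one before it is completed fails the run):
1. a bushing stands in each of the three bays of the level trough and the lid is shut (value of joint lid below 0.06 rad and value of joint trough below 0.05 rad and ((x of bush1_mid in the frame of trough_mid between -0.03 and 0.03 m and y of bush1_mid in the frame of trough_mid between -0.111 and -0.037 m and z of bush1_mid in the frame of trough_mid between 0.005 and 0.035 m) or (x of bush2_mid in the frame of trough_mid between -0.03 and 0.03 m and y of bush2_mid in the frame of trough_mid between -0.111 and -0.037 m and z of bush2_mid in the frame of trough_mid between 0.005 and 0.035 m) or (x of bush3_mid in the frame of trough_mid between -0.03 and 0.03 m and y of bush3_mid in the frame of trough_mid between -0.111 and -0.037 m and z of bush3_mid in the frame of trough_mid between 0.005 and 0.035 m) or (x of bush4_mid in the frame of trough_mid between -0.03 and 0.03 m and y of bush4_mid in the frame of trough_mid between -0.111 and -0.037 m and z of bush4_mid in the frame of trough_mid between 0.005 and 0.035 m) or (x of bush5_mid in the frame of trough_mid between -0.03 and 0.03 m and y of bush5_mid in the frame of trough_mid between -0.111 and -0.037 m and z of bush5_mid in the frame of trough_mid between 0.005 and 0.035 m) or (x of bush6_mid in the frame of trough_mid between -0.03 and 0.03 m and y of bush6_mid in the frame of trough_mid between -0.111 and -0.037 m and z of bush6_mid in the frame of trough_mid between 0.005 and 0.035 m)) and ((x of bush1_mid in the frame of trough_mid between -0.03 and 0.03 m and y of bush1_mid in the frame of trough_mid between -0.037 and 0.037 m and z of bush1_mid in the frame of trough_mid between 0.005 and 0.035 m) or (x of bush2_mid in the frame of trough_mid between -0.03 and 0.03 m and y of bush2_mid in the frame of trough_mid between -0.037 and 0.037 m and z of bush2_mid in the frame of trough_mid between 0.005 and 0.035 m) or (x of bush3_mid in the frame of trough_mid between -0.03 and 0.03 m and y of bush3_mid in the frame of trough_mid between -0.037 and 0.037 m and z of bush3_mid in the frame of trough_mid between 0.005 and 0.035 m) or (x of bush4_mid in the frame of trough_mid between -0.03 and 0.03 m and y of bush4_mid in the frame of trough_mid between -0.037 and 0.037 m and z of bush4_mid in the frame of trough_mid between 0.005 and 0.035 m) or (x of bush5_mid in the frame of trough_mid between -0.03 and 0.03 m and y of bush5_mid in the frame of trough_mid between -0.037 and 0.037 m and z of bush5_mid in the frame of trough_mid between 0.005 and 0.035 m) or (x of bush6_mid in the frame of trough_mid between -0.03 and 0.03 m and y of bush6_mid in the frame of trough_mid between -0.037 and 0.037 m and z of bush6_mid in the frame of trough_mid between 0.005 and 0.035 m)) and ((x of bush1_mid in the frame of trough_mid between -0.03 and 0.03 m and y of bush1_mid in the frame of trough_mid between 0.037 and 0.111 m and z of bush1_mid in the frame of trough_mid between 0.005 and 0.035 m) or (x of bush2_mid in the frame of trough_mid between -0.03 and 0.03 m and y of bush2_mid in the frame of trough_mid between 0.037 and 0.111 m and z of bush2_mid in the frame of trough_mid between 0.005 and 0.035 m) or (x of bush3_mid in the frame of trough_mid between -0.03 and 0.03 m and y of bush3_mid in the frame of trough_mid between 0.037 and 0.111 m and z of bush3_mid in the frame of trough_mid between 0.005 and 0.035 m) or (x of bush4_mid in the frame of trough_mid between -0.03 and 0.03 m and y of bush4_mid in the frame of trough_mid between 0.037 and 0.111 m and z of bush4_mid in the frame of trough_mid between 0.005 and 0.035 m) or (x of bush5_mid in the frame of trough_mid between -0.03 and 0.03 m and y of bush5_mid in the frame of trough_mid between 0.037 and 0.111 m and z of bush5_mid in the frame of trough_mid between 0.005 and 0.035 m) or (x of bush6_mid in the frame of trough_mid between -0.03 and 0.03 m and y of bush6_mid in the frame of trough_mid between 0.037 and 0.111 m and z of bush6_mid in the frame of trough_mid between 0.005 and 0.035 m))), for 0.2 s.
2. with the lid still shut and the trough level, no bushing is left outside the trough, the drawer pan and the bin (value of joint lid below 0.06 rad and value of joint trough below 0.05 rad and ((x of bush1_mid in the frame of trough_mid between -0.034 and 0.034 m and y of bush1_mid in the frame of trough_mid between -0.175 and 0.175 m and z of bush1_mid in the frame of trough_mid between 0 and 0.045 m) or (x of bush1_mid in the frame of drawer_in between -0.105 and 0.105 m and y of bush1_mid in the frame of drawer_in between -0.062 and 0.062 m and z of bush1_mid in the frame of drawer_in between 0 and 0.07 m) or (x of bush1_mid in the frame of bin between -0.075 and 0.075 m and y of bush1_mid in the frame of bin between -0.07 and 0.07 m and z of bush1_mid in the frame of bin between 0 and 0.095 m)) and ((x of bush2_mid in the frame of trough_mid between -0.034 and 0.034 m and y of bush2_mid in the frame of trough_mid between -0.175 and 0.175 m and z of bush2_mid in the frame of trough_mid between 0 and 0.045 m) or (x of bush2_mid in the frame of drawer_in between -0.105 and 0.105 m and y of bush2_mid in the frame of drawer_in between -0.062 and 0.062 m and z of bush2_mid in the frame of drawer_in between 0 and 0.07 m) or (x of bush2_mid in the frame of bin between -0.075 and 0.075 m and y of bush2_mid in the frame of bin between -0.07 and 0.07 m and z of bush2_mid in the frame of bin between 0 and 0.095 m)) and ((x of bush3_mid in the frame of trough_mid between -0.034 and 0.034 m and y of bush3_mid in the frame of trough_mid between -0.175 and 0.175 m and z of bush3_mid in the frame of trough_mid between 0 and 0.045 m) or (x of bush3_mid in the frame of drawer_in between -0.105 and 0.105 m and y of bush3_mid in the frame of drawer_in between -0.062 and 0.062 m and z of bush3_mid in the frame of drawer_in between 0 and 0.07 m) or (x of bush3_mid in the frame of bin between -0.075 and 0.075 m and y of bush3_mid in the frame of bin between -0.07 and 0.07 m and z of bush3_mid in the frame of bin between 0 and 0.095 m)) and ((x of bush4_mid in the frame of trough_mid between -0.034 and 0.034 m and y of bush4_mid in the frame of trough_mid between -0.175 and 0.175 m and z of bush4_mid in the frame of trough_mid between 0 and 0.045 m) or (x of bush4_mid in the frame of drawer_in between -0.105 and 0.105 m and y of bush4_mid in the frame of drawer_in between -0.062 and 0.062 m and z of bush4_mid in the frame of drawer_in between 0 and 0.07 m) or (x of bush4_mid in the frame of bin between -0.075 and 0.075 m and y of bush4_mid in the frame of bin between -0.07 and 0.07 m and z of bush4_mid in the frame of bin between 0 and 0.095 m)) and ((x of bush5_mid in the frame of trough_mid between -0.034 and 0.034 m and y of bush5_mid in the frame of trough_mid between -0.175 and 0.175 m and z of bush5_mid in the frame of trough_mid between 0 and 0.045 m) or (x of bush5_mid in the frame of drawer_in between -0.105 and 0.105 m and y of bush5_mid in the frame of drawer_in between -0.062 and 0.062 m and z of bush5_mid in the frame of drawer_in between 0 and 0.07 m) or (x of bush5_mid in the frame of bin between -0.075 and 0.075 m and y of bush5_mid in the frame of bin between -0.07 and 0.07 m and z of bush5_mid in the frame of bin between 0 and 0.095 m)) and ((x of bush6_mid in the frame of trough_mid between -0.034 and 0.034 m and y of bush6_mid in the frame of trough_mid between -0.175 and 0.175 m and z of bush6_mid in the frame of trough_mid between 0 and 0.045 m) or (x of bush6_mid in the frame of drawer_in between -0.105 and 0.105 m and y of bush6_mid in the frame of drawer_in between -0.062 and 0.062 m and z of bush6_mid in the frame of drawer_in between 0 and 0.07 m) or (x of bush6_mid in the frame of bin between -0.075 and 0.075 m and y of bush6_mid in the frame of bin between -0.07 and 0.07 m and z of bush6_mid in the frame of bin between 0 and 0.095 m))), for 0.2 s.
3. the trough has been tipped and every bushing is in the bin or the drawer pan (value of joint trough above 0.3 rad and ((x of bush1_mid in the frame of bin between -0.075 and 0.075 m and y of bush1_mid in the frame of bin between -0.07 and 0.07 m and z of bush1_mid in the frame of bin between 0 and 0.095 m) or (x of bush1_mid in the frame of drawer_in between -0.105 and 0.105 m and y of bush1_mid in the frame of drawer_in between -0.062 and 0.062 m and z of bush1_mid in the frame of drawer_in between 0 and 0.07 m)) and ((x of bush2_mid in the frame of bin between -0.075 and 0.075 m and y of bush2_mid in the frame of bin between -0.07 and 0.07 m and z of bush2_mid in the frame of bin between 0 and 0.095 m) or (x of bush2_mid in the frame of drawer_in between -0.105 and 0.105 m and y of bush2_mid in the frame of drawer_in between -0.062 and 0.062 m and z of bush2_mid in the frame of drawer_in between 0 and 0.07 m)) and ((x of bush3_mid in the frame of bin between -0.075 and 0.075 m and y of bush3_mid in the frame of bin between -0.07 and 0.07 m and z of bush3_mid in the frame of bin between 0 and 0.095 m) or (x of bush3_mid in the frame of drawer_in between -0.105 and 0.105 m and y of bush3_mid in the frame of drawer_in between -0.062 and 0.062 m and z of bush3_mid in the frame of drawer_in between 0 and 0.07 m)) and ((x of bush4_mid in the frame of bin between -0.075 and 0.075 m and y of bush4_mid in the frame of bin between -0.07 and 0.07 m and z of bush4_mid in the frame of bin between 0 and 0.095 m) or (x of bush4_mid in the frame of drawer_in between -0.105 and 0.105 m and y of bush4_mid in the frame of drawer_in between -0.062 and 0.062 m and z of bush4_mid in the frame of drawer_in between 0 and 0.07 m)) and ((x of bush5_mid in the frame of bin between -0.075 and 0.075 m and y of bush5_mid in the frame of bin between -0.07 and 0.07 m and z of bush5_mid in the frame of bin between 0 and 0.095 m) or (x of bush5_mid in the frame of drawer_in between -0.105 and 0.105 m and y of bush5_mid in the frame of drawer_in between -0.062 and 0.062 m and z of bush5_mid in the frame of drawer_in between 0 and 0.07 m)) and ((x of bush6_mid in the frame of bin between -0.075 and 0.075 m and y of bush6_mid in the frame of bin between -0.07 and 0.07 m and z of bush6_mid in the frame of bin between 0 and 0.095 m) or (x of bush6_mid in the frame of drawer_in between -0.105 and 0.105 m and y of bush6_mid in the frame of drawer_in between -0.062 and 0.062 m and z of bush6_mid in the frame of drawer_in between 0 and 0.07 m))), for 0.1 s.
4. the bin hangs clear of the table on its scale, which reads three bushings (height (world z) of bin above 0.01 m and value of joint scale between 0.034 and 0.04 m and linear speed of bin below 0.05 m/s), for 0.6 s.
At the end, for the whole second after the job is handed in: Each bushing is in the bin (the three counted) or the drawer pan; lid shut (under 0.06 rad), trough level (under 0.05 rad); bin upright, at rest, its centre within 35 mm of the pad's centre along each pad axis, scale unloaded (under 6 mm) (((x of bush1_mid in the frame of bin between -0.075 and 0.075 m and y of bush1_mid in the frame of bin between -0.07 and 0.07 m and z of bush1_mid in the frame of bin between 0 and 0.095 m) or (x of bush1_mid in the frame of drawer_in between -0.105 and 0.105 m and y of bush1_mid in the frame of drawer_in between -0.062 and 0.062 m and z of bush1_mid in the frame of drawer_in between 0 and 0.07 m)) and ((x of bush2_mid in the frame of bin between -0.075 and 0.075 m and y of bush2_mid in the frame of bin between -0.07 and 0.07 m and z of bush2_mid in the frame of bin between 0 and 0.095 m) or (x of bush2_mid in the frame of drawer_in between -0.105 and 0.105 m and y of bush2_mid in the frame of drawer_in between -0.062 and 0.062 m and z of bush2_mid in the frame of drawer_in between 0 and 0.07 m)) and ((x of bush3_mid in the frame of bin between -0.075 and 0.075 m and y of bush3_mid in the frame of bin between -0.07 and 0.07 m and z of bush3_mid in the frame of bin between 0 and 0.095 m) or (x of bush3_mid in the frame of drawer_in between -0.105 and 0.105 m and y of bush3_mid in the frame of drawer_in between -0.062 and 0.062 m and z of bush3_mid in the frame of drawer_in between 0 and 0.07 m)) and ((x of bush4_mid in the frame of bin between -0.075 and 0.075 m and y of bush4_mid in the frame of bin between -0.07 and 0.07 m and z of bush4_mid in the frame of bin between 0 and 0.095 m) or (x of bush4_mid in the frame of drawer_in between -0.105 and 0.105 m and y of bush4_mid in the frame of drawer_in between -0.062 and 0.062 m and z of bush4_mid in the frame of drawer_in between 0 and 0.07 m)) and ((x of bush5_mid in the frame of bin between -0.075 and 0.075 m and y of bush5_mid in the frame of bin between -0.07 and 0.07 m and z of bush5_mid in the frame of bin between 0 and 0.095 m) or (x of bush5_mid in the frame of drawer_in between -0.105 and 0.105 m and y of bush5_mid in the frame of drawer_in between -0.062 and 0.062 m and z of bush5_mid in the frame of drawer_in between 0 and 0.07 m)) and ((x of bush6_mid in the frame of bin between -0.075 and 0.075 m and y of bush6_mid in the frame of bin between -0.07 and 0.07 m and z of bush6_mid in the frame of bin between 0 and 0.095 m) or (x of bush6_mid in the frame of drawer_in between -0.105 and 0.105 m and y of bush6_mid in the frame of drawer_in between -0.062 and 0.062 m and z of bush6_mid in the frame of drawer_in between 0 and 0.07 m)) and value of joint lid below 0.06 rad and value of joint trough below 0.05 rad and x of bin in the frame of pad between -0.035 and 0.035 m and y of bin in the frame of pad between -0.035 and 0.035 m and z of bin in the frame of pad between -0.006 and 0.006 m and angle between bin's own z axis and vertical below 0.06 rad and linear speed of bin below 0.02 m/s and value of joint scale below 0.006 m); the robot touches nothing.
It fails at once if a bushing lifted more than 50 mm off the deck while the lid is open (value of joint lid above 0.5 rad and height (world z) of any of bush1_mid, bush2_mid, bush3_mid, bush4_mid, bush5_mid, bush6_mid above 0.206 m).
It fails at once if the bin tipped over (angle between bin's own z axis and vertical above 0.7 rad).
It fails at once if a bystander (ratchet, wheel, seater) moved by more than 40 mm (distance of any of ratchet, wheel, seater from where it was at the start of the episode above 0.04 m).
Of bush4, bush5, bush6 only 1 to 3 are there at a start; the rules pass over those that are not, and their reading is None.
At some moment in a run one of bin, bush1, bush2, bush3, bush4, bush5, bush6 may be knocked a few centimetres aside while the robot is not near it.
It also fails if it takes over 208 s, if anything falls off the work surface, if the arm or the gripper's body presses on something with over 40 N, if the wrist force passes 120 N, or if a joint passes its speed limit or range.

## Robot

A 6-joint arm with a two-finger parallel gripper is mounted at the origin on the work surface. World frame = base frame: x ahead of the robot, y to its left, z up, the work surface at z = 0. Lengths are in m, angles in rad, forces in N, time in s.
With the tool pointing down it reaches from about 0.35 to 0.85 m from the base axis. Payload 8.1 kg.
Tool frame: the origin (TCP) lies at the centre of the arm's flange, where the gripper is bolted on; the fingertips stand 186 mm ahead of it and the grasp point (between the pads) lies 167 mm ahead of it; z points along the fingers, y is the line along which they close (so a half turn about z gives the same grasp; the last joint's range is limited). The gripper opens to 93 mm and grips with 3 to 60 N. Pads are 15 mm wide; open, the fingers measure 128 mm over their backs; the gripper's body (75 mm by 188 mm) begins 65 mm behind the grasp point.
Start: joints at [1.106, 0.13, 1.488, -0, 1.523, -0.085], TCP at [0.222, 0.557, 0.405] pointing down, gripper open.
Joint ranges: [-2.96, 2.96], [-0.89, 2.26], [0.02, 2.5], [-1.34, 4.48], [0, 2.73], [-2.66, 2.66]. Speed limits (rad/s): [2.39, 2.39, 2.79, 3.14, 3.14, 3.14].

## Interface

Orientations are given as a rotation vector (axis times angle).
In Python, from plant import read_state, read_camera, camera_params, robot gives the robot as it stands.
- The arm moves only by the tool carry_out, never from a script. Its argument "targets" is a list of rows, each an object of numbers: "hand": the opening in per cent of the stroke, from 0 (shut) to 100 (fully open); "x", "y", "z": the shift along the tool's x, y, z in m; "ax", "ay", "az": the turn, a rotation vector about the tool's x, y, z in rad. In form: [{"hand": .., "x": .., "y": .., "z": .., "ax": .., "ay": .., "az": ..}, ...]. A call has 1 to 8 rows; each row is the pose to reach, as a shift and turn from the pose commanded when the call began, along the tool's axes at that moment; what a row does not reach only later rows make up. A row lasts 1/8 s, in which the tool goes at most 62.5 mm and 10.7 degrees, less where a joint would pass 70% of its speed; a pose out of reach is approached as far as the arm can. A call with a gripper value outside its range is refused whole. The fingers move at their own pace and stop on an object; "newtons" is the grip in N (left out, the last holds). Time passes only in rows, so rows that repeat a pose let the fingers close. It gives the time, the measured TCP pose, the force, the opening and the grip force at its end, in the units of the state.
- read_state(): the state, without advancing time (a new reading comes with each control period).
- read_camera(name): name is "side" or "top"; returns (picture, depth): 420x560x3 uint8, blue, green, red; 420x560 float32, m along the optical axis (not along the pixel's ray), 0 where there is no reading.
- camera_params(name): a dict with "fx", "fy", "cx", "cy" (pixels), "position" and "rotation" of the camera in the world. Camera axes: x right, y up, looking along -z (the intrinsics and any distortion apply to the point x, -y, -z); pixel columns grow to the right and rows downward; lengths in m; the calibration is good to about 2 mm. A picture is of the moment at which its call begins. camera_params takes no time and is no camera call.
- robot.close_job(): hands the job in; it is judged then, once.
The state is a dict: "t": time; "q": joint angles; "dq": joint speeds; "joint_torque": joint torques, N m; "tool_pos": TCP position; "orientation": TCP orientation; "force": force on the tool from outside, world axes, zero at the start; "wrist_torque": the same for the moment, N m; "opening": finger opening in m; "gripper_force": force on a finger pad.
Only numpy, scipy, OpenCV 4.12 (cv2) and the standard library are available. Lean on these libraries where they do the work, as an engineer would, in place of code of your own. Each camera call takes 0.05 s, during which the arm holds its last target. There are 200 camera calls.

## Working session

There is one attempt and no reset: what is moved stays moved. The work goes in short steps, Python scripts to look and compute and a tool call to move; the robot and the scene stay as the last step left them, time stands still between calls to the robot, and variables do not carry over. Pictures are saved under pics/ and viewed, at most 14 in all, crops included, and the job is handed in when it is done.

Besides the shell and the picture viewer there is one more tool, called as name(argument=value, ...) on one line, values as JSON. carry_out: Moves the arm, as the interface text tells. Its arguments: {"type":"object","properties":{"targets":{"type":"array","items":{"type":"object","properties":{"hand":{"type":"number"},"x":{"type":"number"},"y":{"type":"number"},"z":{"type":"number"},"ax":{"type":"number"},"ay":{"type":"number"},"az":{"type":"number"}}}},"newtons":{"type":"number"}},"required":["targets"]}

```bash
ls; mkdir -p pics; cat > h.py <<'E'
import numpy as np, cv2
from scipy.spatial.transform import Rotation as R
from plant import read_state, read_camera, camera_params, robot
def cloud(name):
    im,d=read_camera(name); p=camera_params(name)
    v,u=np.mgrid[:420,:560]
    P=np.stack([(u-p['cx'])/p['fx']*d,-(v-p['cy'])/p['fy']*d,-d],-1)
    W=P@np.array(p['rotation']).reshape(3,3).T+np.array(p['position'])
    W[d==0]=np.nan
    return im,W
E
python3 - <<'E'
from h import *
for n in('top','side'):
    im,W=cloud(n); np.save(n+'.npy',W); cv2.imwrite(f'pics/{n}0.png',cv2.resize(im,(800,600)));cv2.imwrite(n+'_raw.png',im)
    p=camera_params(n); print(n,p)
s=read_state(); print(s)
E
```

```text
picsTraceback (most recent call last):
  File "<stdin>", line 3, in <module>
  File "h.py", line 8, in cloud
    W=P@np.array(p['rotation']).reshape(3,3).T+np.array(p['position'])
        ~~~~~~~~~~~~~~~~~~~~~~~~~~~~~~~^^^^^
ValueError: cannot reshape array of size 3 into shape (3,3)
```

```bash
sed -i "s/np.array(p\['rotation'\]).reshape(3,3).T/R.from_rotvec(p['rotation']).as_matrix().T/" h.py
python3 - <<'E'
from h import *
for n in('top','side'):
    im,W=cloud(n); np.save(n+'.npy',W); cv2.imwrite(f'pics/{n}0.png',cv2.resize(im,(800,600)));cv2.imwrite(n+'_raw.png',im)
    p=camera_params(n); print(n,p)
s=read_state(); print(s)
E
```

```text
top {'fx': 390.7940677935853, 'fy': 390.7940677935853, 'cx': 282.54611891692696, 'cy': 208.45655164499146, 'position': array([0.40278919, 0.02492233, 1.3580122 ]), 'rotation': array([ 0.07019734, -0.08663404, -1.55799341])}
side {'fx': 451.1353233598422, 'fy': 451.1353233598422, 'cx': 278.870533569385, 'cy': 210.2828097232816, 'position': array([0.39274115, 0.9001024 , 1.18808844]), 'rotation': array([ 0.09788397, -1.03956521, -2.8360526 ])}
{'t': 0.15, 'q': array([ 1.10559883e+00,  1.30996989e-01,  1.48904616e+00,  3.83313079e-05,
        1.52298498e+00, -8.53906984e-02]), 'dq': array([-0.00023449, -0.00386803, -0.0019334 ,  0.00091208, -0.00136023,
        0.0003896 ]), 'joint_torque': array([ 1.39921074e-03, -5.60471463e+01, -4.92337775e+01,  7.70319812e-02,
        3.04157438e-02, -1.42980603e-04]), 'tool_pos': array([0.2223329 , 0.55709753, 0.40391331]), 'orientation': array([-5.92941807e-01, -3.08469394e+00,  2.15329376e-03]), 'force': array([-0.69534563,  0.33362599, -0.12195962]), 'wrist_torque': array([ 0.01523947, -0.02259424,  0.0124529 ]), 'gripper_force': 0.0, 'opening': 0.09270070782640233}
```

View pics/top0.png

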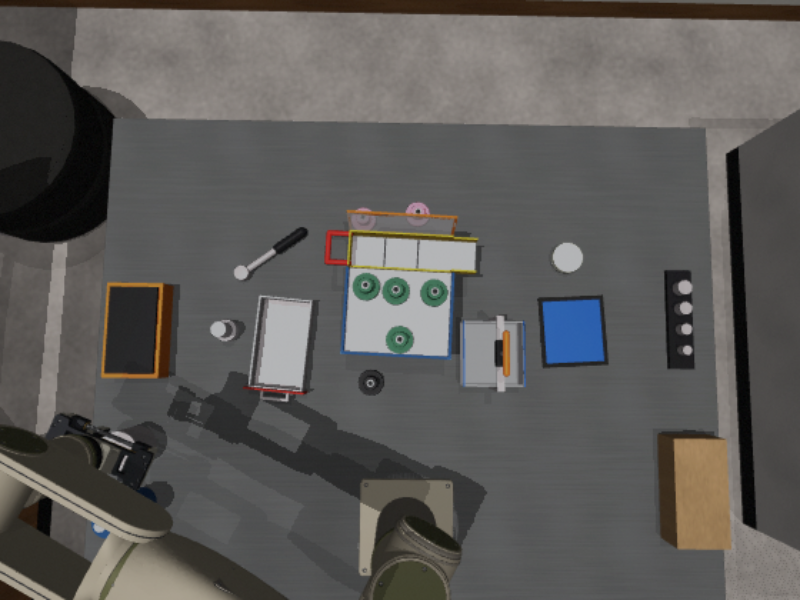

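View pics/side0.png

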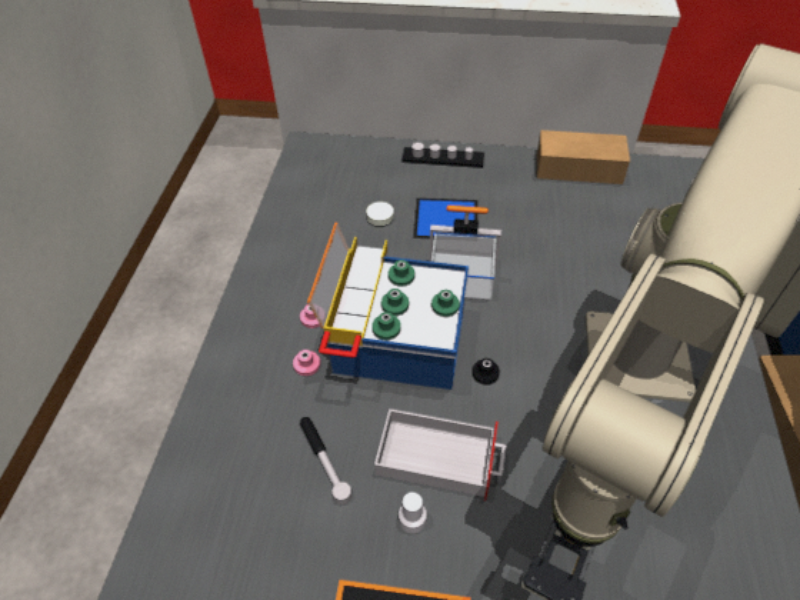

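```bash
cat >> h.py <<'E'
def mid(W,m):
    k=m&np.isfinite(W[...,2]); return W[k]
def hsv(im): return cv2.cvtColor(im,cv2.COLOR_BGR2HSV)
def rect(P):
    (c,s,a)=cv2.minAreaRect(P[:,:2].astype(np.float32)*1000); return np.round(c,1),np.round(s,1),round(a,2)
def greens(im,W,z0=.166,z1=.19):
    H=hsv(im); g=(H[...,0]>60)&(H[...,0]<95)&(H[...,1]>80)
    n,l,st,c=cv2.connectedComponentsWithStats(g.astype(np.uint8))
    out=[]
    for i in range(1,n):
        if st[i,4]<40: continue
        P=mid(W,l==i); T=P[P[:,2]>P[:,2].max()-.012]
        ctr=lambda Q:(Q[:,:2].min(0)+Q[:,:2].max(0))/2
        out.append((np.round(c[i]/.7),st[i,4],np.round(ctr(P),4),np.round(ctr(T),4),round(float(np.percentile(P[:,2],97)),4)))
    return out
E
python3 - <<'E'
from h import *
for n in('top','side'):
    im=cv2.imread(n+'_raw.png');W=np.load(n+'.npy');H=hsv(im);z=W[...,2];h,s,v=H[...,0],H[...,1],H[...,2]
    print(n); [print(*g) for g in greens(im,W)]
    def comps(m,lab):
        N,l,st,c=cv2.connectedComponentsWithStats(m.astype(np.uint8))
        for i in range(1,N):
            if st[i,4]>30:
                P=mid(W,l==i)
                if len(P)>10: print(lab,np.round(c[i]/.7),st[i,4],rect(P),np.round(np.percentile(P[:,2],[5,50,95]),3))
    comps((h>100)&(h<125)&(s>120)&(z>.13)&(z<.17),'rim')
    comps((h>100)&(h<125)&(s>120)&(z<.02),'pad')
    comps((h>22)&(h<35)&(s>120)&(z<.3),'yellow')
    comps(((h<5)|(h>175))&(s>150)&(z>0)&(z<.25),'red')
    comps((h>7)&(h<20)&(s>150)&(z>0.03)&(z<.3),'orange')
W=np.load('top.npy')
for a,b in [((350,240),'bayC'),((400,255),'bayB'),((450,250),'spout'),((385,330),'deck'),((280,340),'drawer')]: print(b,W[int(a[1]*.7),int(a[0]*.7)])
E
```

```text
top
[365. 286.] 237 [0.5499 0.096 ] [0.5481 0.0959] 0.1756
[395. 291.] 235 [0.5394 0.032 ] [0.5397 0.0318] 0.1774
[433. 292.] 232 [ 0.5374 -0.0522] [ 0.5377 -0.052 ] 0.1771
[399. 339.] 237 [0.4341 0.0229] [0.4349 0.0214] 0.1764
rim [396. 328.] 361 (array([491.8,  25.9]), array([238. , 187.7]), 87.63) [0.146 0.15  0.154]
rim [102. 533.] 35 (array([ 28.9, 631.7]), array([33.4, 15.3]), 83.41) [0.155 0.159 0.162]
pad [572. 331.] 1777 (array([ 463.5, -401.1]), array([152.7, 143.9]), 3.46) [-0.004  0.001  0.005]
pad [149. 492.] 38 (array([ 74.8, 603.6]), array([47. , 10.9]), 52.7) [0.001 0.01  0.019]
yellow [399. 237.] 213 (array([663.3, -10.1]), array([ 69.8, 321.5]), 12.05) [0.147 0.168 0.172]
yellow [417. 269.] 122 (array([590.1,  -9. ]), array([269.3,   4.5]), 87.54) [0.132 0.137 0.156]
red [333. 247.] 170 (array([633.1, 162.5]), array([48. , 76.7]), 88.5) [0.154 0.159 0.163]
red [275. 390.] 67 (array([316.7, 310. ]), array([140.1,   4.5]), 85.17) [0.044 0.058 0.063]
orange [402. 214.] 135 (array([686.3,  19.3]), array([223.1,   8.7]), 86.61) [0.241 0.245 0.249]
orange [144. 330.] 794 
[... 800 characters left out ...]
37) [0.133 0.166 0.172]
red [338. 347.] 200 (array([640.8, 125.8]), array([ 80.6, 144.8]), 12.91) [0.152 0.16  0.164]
red [491. 455.] 54 (array([314.6, 311.6]), array([139.,   5.]), 85.77) [0.037 0.06  0.063]
orange [467. 209.] 96 (array([ 404.8, -190.4]), array([89.2, 16.6]), 4.25) [0.22  0.225 0.23 ]
orange [320. 266.] 96 (array([686.8,  27.4]), array([215.6,   6.9]), 87.7) [0.242 0.246 0.249]
orange [394. 591.] 360 (array([451.4, 584.7]), array([219.1,  30.6]), 4.11) [0.057 0.06  0.064]
bayC [0.64693795 0.13374267 0.16560431]
bayB [0.6242434  0.02185567 0.12534967]
spout [ 0.63600955 -0.09034636  0.12213582]
deck [0.45737491 0.0543833  0.13502128]
drawer [0.43618845 0.308333   0.00645775]
```

```bash
cat >> h.py <<'E'
YAW=-0.042; C=np.array([.627,.0217])
X=np.array([np.cos(YAW),np.sin(YAW)]); Y=np.array([-X[1],X[0]])
def w2t(p): d=np.array(p)[:2]-C; return np.round([d@X,d@Y],4)
def t2w(a,b): return C+a*X+b*Y
def rel(xy,tip,yaw=YAW):
    "tool shift and turn to put the fingertips at world xy, height tip, tool y along frame Y"
    s=read_state(); r=R.from_rotvec(s['orientation'])
    t=R.from_euler('z',yaw)*R.from_matrix(np.array([[-1,0,0],[0,1,0],[0,0,-1.]]))
    tgt=np.array([*xy,tip+.186]); print('t',s['t'],'shift',np.round(r.inv().apply(tgt-s['tool_pos']),4),'turn',np.round((r.inv()*t).as_rotvec(),3))
E
python3 -c "
from h import *
rel((.549,.096),.153)"
```

```text
t 0.15 shift [-0.4743 -0.307   0.0653] turn [-0.001 -0.    -0.338]
```

carry_out(targets=[{"hand": 50,"x": -0.05,"y": -0.033,"z": 0,"az": -0.1},{"hand": 50,"x": -0.1,"y": -0.065,"z": 0,"az": -0.2},{"hand": 50,"x": -0.15,"y": -0.1,"z": 0,"az": -0.338},{"hand": 50,"x": -0.2,"y": -0.13,"z": 0,"az": -0.338},{"hand": 50,"x": -0.25,"y": -0.163,"z": 0,"az": -0.338},{"hand": 50,"x": -0.3,"y": -0.195,"z": 0,"az": -0.338},{"hand": 50,"x": -0.35,"y": -0.228,"z": 0,"az": -0.338},{"hand": 50,"x": -0.4,"y": -0.26,"z": 0,"az": -0.338}])

```text
schema error: expected keys hand, x, y, z, ax, ay, az
```

```bash
python3 -c "
from h import *
rel((.549,.096),.153)"
```

```text
t 0.15 shift [-0.4743 -0.307   0.0653] turn [-0.001 -0.    -0.338]
```

carry_out(targets=[{"hand": 50,"x": -0.05,"y": -0.033,"z": 0,"ax": 0,"ay": 0,"az": -0.1},{"hand": 50,"x": -0.1,"y": -0.065,"z": 0,"ax": 0,"ay": 0,"az": -0.2},{"hand": 50,"x": -0.15,"y": -0.1,"z": 0,"ax": 0,"ay": 0,"az": -0.338},{"hand": 50,"x": -0.2,"y": -0.13,"z": 0,"ax": 0,"ay": 0,"az": -0.338},{"hand": 50,"x": -0.25,"y": -0.163,"z": 0,"ax": 0,"ay": 0,"az": -0.338},{"hand": 50,"x": -0.3,"y": -0.195,"z": 0,"ax": 0,"ay": 0,"az": -0.338},{"hand": 50,"x": -0.35,"y": -0.228,"z": 0,"ax": 0,"ay": 0,"az": -0.338},{"hand": 50,"x": -0.4,"y": -0.26,"z": 0,"ax": 0,"ay": 0,"az": -0.338}])

```text
t: 1.15
tool_pos: [0.4982, 0.1657, 0.4046]
orientation: [0.066, 3.141, 0.0]
force: [0.4, 0.8, 0.1]
opening: 0.0462
gripper_force: 0.0
```

```bash
python3 -c "
from h import *
rel((.549,.096),.153)"
```

```text
t 1.15 shift [-0.0536 -0.0675  0.0656] turn [0. 0. 0.]
```

carry_out(targets=[{"hand": 50,"x": -0.027,"y": -0.034,"z": 0,"ax": 0,"ay": 0,"az": 0},{"hand": 50,"x": -0.0535,"y": -0.0675,"z": 0,"ax": 0,"ay": 0,"az": 0},{"hand": 50,"x": -0.0535,"y": -0.0675,"z": 0.01,"ax": 0,"ay": 0,"az": 0},{"hand": 50,"x": -0.0535,"y": -0.0675,"z": 0.035,"ax": 0,"ay": 0,"az": 0},{"hand": 50,"x": -0.0535,"y": -0.0675,"z": 0.064,"ax": 0,"ay": 0,"az": 0},{"hand": 50,"x": -0.0535,"y": -0.0675,"z": 0.064,"ax": 0,"ay": 0,"az": 0}])

```text
t: 1.9
tool_pos: [0.5473, 0.0986, 0.3391]
orientation: [-0.065, -3.139, -0.0]
force: [-0.2, -0.3, -0.6]
opening: 0.0465
gripper_force: 0.0
```

```bash
python3 - <<'E'
from h import *
s=read_state();print(s['tool_pos'],w2t(s['tool_pos']),s['force'])
im,W=cloud('side'); c=im[180:280,190:350]; cv2.imwrite('pics/a.png',cv2.resize(c,(800,500),interpolation=cv2.INTER_CUBIC))
E
```

```text
[0.54733481 0.0986364  0.33913225] [-0.0828  0.0735] [-0.24710577 -0.27850541 -0.63008059]
```

View pics/a.png

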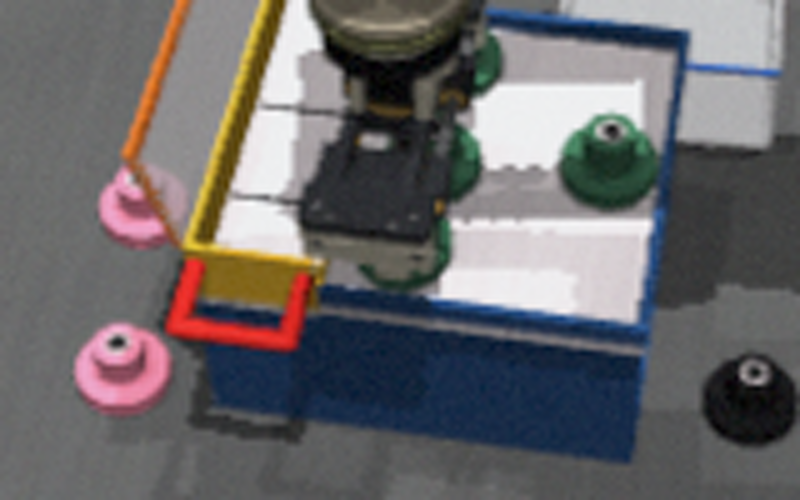

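carry_out(newtons=15, targets=[{"hand": 20,"x": 0,"y": 0,"z": 0,"ax": 0,"ay": 0,"az": 0},{"hand": 20,"x": 0,"y": 0,"z": 0,"ax": 0,"ay": 0,"az": 0},{"hand": 20,"x": 0,"y": 0,"z": -0.001,"ax": 0,"ay": 0,"az": 0},{"hand": 20,"x": -0.02,"y": -0.002,"z": -0.002,"ax": 0,"ay": 0,"az": 0},{"hand": 20,"x": -0.04,"y": -0.004,"z": -0.002,"ax": 0,"ay": 0,"az": 0},{"hand": 20,"x": -0.06,"y": -0.006,"z": -0.002,"ax": 0,"ay": 0,"az": 0},{"hand": 20,"x": -0.08,"y": -0.006,"z": -0.002,"ax": 0,"ay": 0,"az": 0},{"hand": 20,"x": -0.082,"y": -0.006,"z": -0.002,"ax": 0,"ay": 0,"az": 0}])

```text
t: 2.95
tool_pos: [0.6305, 0.0882, 0.3425]
orientation: [-0.066, -3.141, 0.0]
force: [-0.7, 0.3, -1.8]
opening: 0.0316
gripper_force: 15.0
```

carry_out(targets=[{"hand": 20,"x": 0,"y": 0,"z": 0.007,"ax": 0,"ay": 0,"az": 0},{"hand": 20,"x": 0,"y": 0,"z": 0.013,"ax": 0,"ay": 0,"az": 0},{"hand": 45,"x": 0,"y": 0,"z": 0.013,"ax": 0,"ay": 0,"az": 0},{"hand": 45,"x": 0,"y": 0,"z": 0.013,"ax": 0,"ay": 0,"az": 0},{"hand": 45,"x": 0,"y": 0,"z": 0.003,"ax": 0,"ay": 0,"az": 0},{"hand": 45,"x": 0,"y": 0,"z": -0.02,"ax": 0,"ay": 0,"az": 0},{"hand": 50,"x": 0,"y": 0,"z": -0.04,"ax": 0,"ay": 0,"az": 0},{"hand": 50,"x": 0,"y": 0,"z": -0.04,"ax": 0,"ay": 0,"az": 0}])

```text
t: 3.95
tool_pos: [0.6306, 0.0885, 0.3861]
orientation: [0.065, 3.136, 0.001]
force: [0.8, -0.0, -1.1]
opening: 0.0464
gripper_force: 0.0
```

```bash
python3 - <<'E'
from h import *
for n in('side','top'):
    [print(g, w2t(g[3])) for g in greens(*cloud(n))]
rel((.5395,.032),.153)
E
```

```text
(array([401., 273.]), np.int32(212), array([ 0.5361, -0.0549]), array([ 0.5372, -0.0504]), 0.1769) [-0.0867 -0.0758]
(array([395., 303.]), np.int32(208), array([0.5385, 0.0343]), array([0.5393, 0.0409]), 0.1768) [-0.0884  0.0155]
(array([445., 304.]), np.int32(219), array([0.4317, 0.0268]), array([0.4351, 0.0275]), 0.1761) [-0.192  -0.0023]
(array([349., 321.]), np.int32(156), array([0.6279, 0.0867]), array([0.6286, 0.0941]), 0.1651) [-0.0014  0.0724]
(array([370., 256.]), np.int32(111), array([0.6127, 0.086 ]), array([0.5942, 0.0582]), 0.1637) [-0.0343  0.0351]
(array([387., 290.]), np.int32(75), array([0.5408, 0.0504]), array([0.5399, 0.044 ]), 0.1757) [-0.088   0.0186]
(array([433., 292.]), np.int32(233), array([ 0.5373, -0.0522]), array([ 0.5376, -0.0521]), 0.1763) [-0.0862 -0.0775]
t 4.05 shift [ 0.088  -0.0601  0.0438] turn [0.    0.001 0.   ]
```

carry_out(targets=[{"hand": 50,"x": 0.045,"y": -0.03,"z": 0,"ax": 0,"ay": 0,"az": 0},{"hand": 50,"x": 0.0875,"y": -0.059,"z": 0,"ax": 0,"ay": 0,"az": 0},{"hand": 50,"x": 0.0875,"y": -0.059,"z": 0.005,"ax": 0,"ay": 0,"az": 0},{"hand": 50,"x": 0.0875,"y": -0.059,"z": 0.025,"ax": 0,"ay": 0,"az": 0},{"hand": 50,"x": 0.0875,"y": -0.059,"z": 0.043,"ax": 0,"ay": 0,"az": 0},{"hand": 20,"x": 0.0875,"y": -0.059,"z": 0.043,"ax": 0,"ay": 0,"az": 0},{"hand": 20,"x": 0.0875,"y": -0.059,"z": 0.043,"ax": 0,"ay": 0,"az": 0},{"hand": 20,"x": 0.0875,"y": -0.059,"z": 0.042,"ax": 0,"ay": 0,"az": 0}])

```text
t: 5.05
tool_pos: [0.5399, 0.0333, 0.3396]
orientation: [-0.065, -3.139, -0.0]
force: [0.4, -0.3, -1.4]
opening: 0.0313
gripper_force: 15.0
```

```bash
python3 - <<'E'
from h import *
print(w2t(read_state()['tool_pos']))
rel(t2w(0.0,-.002),.1535)
E
```

```text
[-0.0875  0.008 ]
t 5.05 shift [-0.0875 -0.01   -0.    ] turn [ 0.    -0.002  0.001]
```

carry_out(targets=[{"hand": 20,"x": -0.02,"y": -0.005,"z": -0.003,"ax": 0,"ay": 0,"az": 0},{"hand": 20,"x": -0.04,"y": -0.01,"z": -0.003,"ax": 0,"ay": 0,"az": 0},{"hand": 20,"x": -0.06,"y": -0.01,"z": -0.003,"ax": 0,"ay": 0,"az": 0},{"hand": 20,"x": -0.087,"y": -0.01,"z": -0.003,"ax": 0,"ay": 0,"az": 0},{"hand": 20,"x": -0.087,"y": -0.01,"z": -0.002,"ax": 0,"ay": 0,"az": 0},{"hand": 20,"x": -0.087,"y": -0.01,"z": 0.01,"ax": 0,"ay": 0,"az": 0},{"hand": 45,"x": -0.087,"y": -0.01,"z": 0.01,"ax": 0,"ay": 0,"az": 0},{"hand": 45,"x": -0.087,"y": -0.01,"z": 0.01,"ax": 0,"ay": 0,"az": 0}])

```text
t: 6.05
tool_pos: [0.626, 0.0196, 0.3307]
orientation: [-0.065, -3.141, 0.0]
force: [-0.8, 0.5, 0.4]
opening: 0.0416
gripper_force: 0.0
```

carry_out(targets=[{"hand": 45,"x": 0,"y": 0,"z": -0.015,"ax": 0,"ay": 0,"az": 0},{"hand": 45,"x": 0,"y": 0,"z": -0.035,"ax": 0,"ay": 0,"az": 0},{"hand": 50,"x": 0,"y": 0,"z": -0.05,"ax": 0,"ay": 0,"az": 0},{"hand": 50,"x": 0,"y": 0,"z": -0.05,"ax": 0,"ay": 0,"az": 0}])

```text
t: 6.55
tool_pos: [0.6271, 0.0195, 0.3838]
orientation: [0.066, 3.136, -0.0]
force: [-1.0, -0.7, -0.3]
opening: 0.0464
gripper_force: 0.0
```

```bash
python3 - <<'E'
from h import *
for n in('side','top'):
    [print(g, w2t(g[3])) for g in greens(*cloud(n))]
rel((.5375,-.0515),.153)
E
```

```text
(array([401., 273.]), np.int32(214), array([ 0.5363, -0.0555]), array([ 0.5374, -0.0497]), 0.1762) [-0.0865 -0.0751]
(array([353., 309.]), np.int32(378), array([0.626 , 0.0511]), array([0.6267, 0.0584]), 0.1654) [-0.0018  0.0367]
(array([445., 304.]), np.int32(226), array([0.4323, 0.0266]), array([0.4348, 0.0228]), 0.1766) [-0.1921 -0.007 ]
(array([374., 258.]), np.int32(51), array([0.6075, 0.0747]), array([0.5947, 0.0653]), 0.2867) [-0.0341  0.0422]
(array([401., 258.]), np.int32(120), array([0.6118, 0.0203]), array([0.616 , 0.0204]), 0.1628) [-0.0109 -0.0018]
(array([425., 292.]), np.int32(61), array([ 0.5386, -0.0333]), array([ 0.5366, -0.0371]), 0.1726) [-0.0879 -0.0625]
t 6.65 shift [ 0.086  -0.0746  0.0419] turn [-0.     0.001  0.   ]
```

carry_out(targets=[{"hand": 50,"x": 0.045,"y": -0.037,"z": 0,"ax": 0,"ay": 0,"az": 0},{"hand": 50,"x": 0.086,"y": -0.073,"z": 0,"ax": 0,"ay": 0,"az": 0},{"hand": 50,"x": 0.086,"y": -0.073,"z": 0.005,"ax": 0,"ay": 0,"az": 0},{"hand": 50,"x": 0.086,"y": -0.073,"z": 0.025,"ax": 0,"ay": 0,"az": 0},{"hand": 50,"x": 0.086,"y": -0.073,"z": 0.042,"ax": 0,"ay": 0,"az": 0},{"hand": 20,"x": 0.086,"y": -0.073,"z": 0.042,"ax": 0,"ay": 0,"az": 0},{"hand": 20,"x": 0.086,"y": -0.073,"z": 0.042,"ax": 0,"ay": 0,"az": 0},{"hand": 20,"x": 0.086,"y": -0.073,"z": 0.041,"ax": 0,"ay": 0,"az": 0}])

```text
t: 7.65
tool_pos: [0.5374, -0.0494, 0.3385]
orientation: [-0.065, -3.139, -0.001]
force: [0.2, 0.1, -0.4]
opening: 0.0316
gripper_force: 15.0
```

```bash
python3 - <<'E'
from h import *
print(w2t(read_state()['tool_pos']))
rel(t2w(0.0,-.073),.1535)
E
```

```text
[-0.0865 -0.0748]
t 7.65 shift [-0.0865  0.0017 -0.0012] turn [ 0.    -0.002  0.001]
```

carry_out(targets=[{"hand": 20,"x": -0.02,"y": 0,"z": -0.004,"ax": 0,"ay": 0,"az": 0},{"hand": 20,"x": -0.04,"y": 0,"z": -0.004,"ax": 0,"ay": 0,"az": 0},{"hand": 20,"x": -0.06,"y": 0,"z": -0.004,"ax": 0,"ay": 0,"az": 0},{"hand": 20,"x": -0.086,"y": 0,"z": -0.004,"ax": 0,"ay": 0,"az": 0},{"hand": 20,"x": -0.086,"y": 0,"z": -0.003,"ax": 0,"ay": 0,"az": 0},{"hand": 20,"x": -0.086,"y": 0,"z": 0.009,"ax": 0,"ay": 0,"az": 0},{"hand": 45,"x": -0.086,"y": 0,"z": 0.009,"ax": 0,"ay": 0,"az": 0},{"hand": 45,"x": -0.086,"y": 0,"z": 0.009,"ax": 0,"ay": 0,"az": 0}])

```text
t: 8.65
tool_pos: [0.623, -0.0534, 0.3307]
orientation: [-0.066, -3.141, -0.0]
force: [0.5, -0.4, -0.2]
opening: 0.0415
gripper_force: 0.0
```

carry_out(targets=[{"hand": 45,"x": 0,"y": 0,"z": -0.02,"ax": 0,"ay": 0,"az": 0},{"hand": 45,"x": 0,"y": 0,"z": -0.06,"ax": 0,"ay": 0,"az": 0},{"hand": 0,"x": 0,"y": 0.01,"z": -0.11,"ax": 0,"ay": 0,"az": 0},{"hand": 0,"x": 0,"y": 0.04,"z": -0.145,"ax": 0,"ay": 0,"az": 0},{"hand": 0,"x": 0.03,"y": 0.07,"z": -0.145,"ax": 0,"ay": 0,"az": 0},{"hand": 0,"x": 0.07,"y": 0.07,"z": -0.145,"ax": 0,"ay": 0,"az": 0},{"hand": 0,"x": 0.07,"y": 0.07,"z": -0.145,"ax": 0,"ay": 0,"az": 0}])

```text
t: 9.52
tool_pos: [0.5545, 0.0201, 0.478]
orientation: [0.064, 3.139, -0.0]
force: [-0.3, -0.7, 0.0]
opening: 0.0007
gripper_force: 0.0
```

```bash
python3 - <<'E'
from h import *
for n in('side','top'):
    im,W=cloud(n);[print(g, w2t(g[3])) for g in greens(im,W)]
    cv2.imwrite(f'pics/b{n}.png',cv2.resize(im[130:290,180:400],(800,582),interpolation=cv2.INTER_CUBIC))
rel(t2w(.095,-.0),.225)
E
```

```text
(array([357., 296.]), np.int32(577), array([0.6241, 0.0159]), array([0.6255, 0.0206]), 0.1649) [-0.0015 -0.0012]
(array([445., 304.]), np.int32(220), array([0.4324, 0.0266]), array([0.4348, 0.0243]), 0.177) [-0.1921 -0.0055]
(array([399., 339.]), np.int32(237), array([0.4355, 0.0228]), array([0.4349, 0.0214]), 0.1766) [-0.1919 -0.0084]
t 9.625 shift [-0.1653  0.0052  0.0674] turn [-0.     0.003  0.   ]
```

View pics/bside.png

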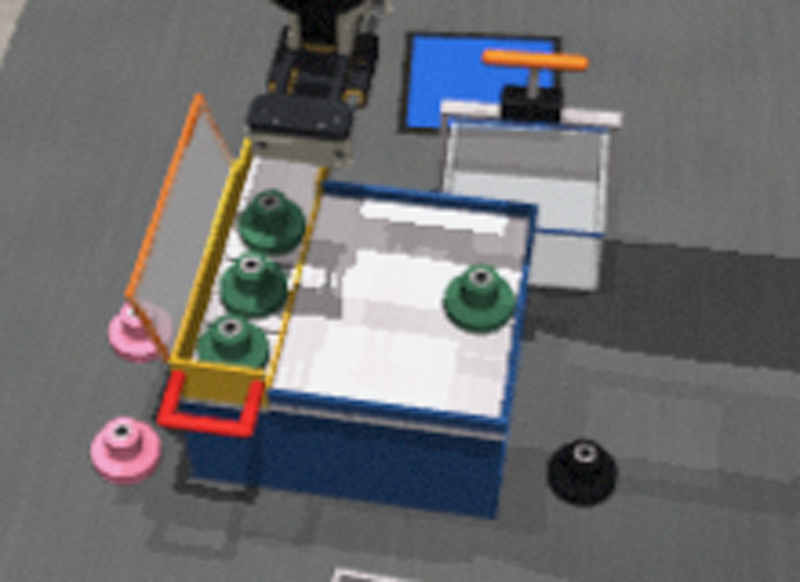

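carry_out(targets=[{"hand": 0,"x": -0.05,"y": 0,"z": -0.005,"ax": 0,"ay": 0,"az": 0},{"hand": 0,"x": -0.1,"y": 0,"z": -0.005,"ax": 0,"ay": 0,"az": 0},{"hand": 0,"x": -0.15,"y": 0,"z": 0,"ax": 0,"ay": 0,"az": 0},{"hand": 0,"x": -0.17,"y": 0,"z": 0,"ax": 0,"ay": 0,"az": 0},{"hand": 0,"x": -0.17,"y": 0,"z": 0.02,"ax": 0,"ay": 0,"az": 0},{"hand": 0,"x": -0.17,"y": 0,"z": 0.05,"ax": 0,"ay": 0,"az": 0},{"hand": 0,"x": -0.17,"y": 0,"z": 0.068,"ax": 0,"ay": 0,"az": 0},{"hand": 0,"x": -0.17,"y": 0,"z": 0.068,"ax": 0,"ay": 0,"az": 0}])

```text
t: 10.62
tool_pos: [0.7254, 0.0123, 0.4053]
orientation: [-0.066, -3.137, -0.0]
force: [0.0, -0.6, 0.7]
opening: 0.0008
gripper_force: 0.0
```

carry_out(targets=[{"hand": 0,"x": 0.015,"y": 0,"z": 0,"ax": 0,"ay": 0,"az": 0},{"hand": 0,"x": 0.03,"y": 0,"z": 0,"ax": 0,"ay": 0,"az": 0},{"hand": 0,"x": 0.045,"y": 0,"z": 0,"ax": 0,"ay": 0,"az": 0},{"hand": 0,"x": 0.06,"y": 0,"z": 0,"ax": 0,"ay": 0,"az": 0},{"hand": 0,"x": 0.075,"y": 0,"z": 0,"ax": 0,"ay": 0,"az": 0},{"hand": 0,"x": 0.085,"y": 0,"z": -0.01,"ax": 0,"ay": 0,"az": 0},{"hand": 0,"x": 0.085,"y": 0,"z": -0.05,"ax": 0,"ay": 0,"az": 0},{"hand": 0,"x": 0.085,"y": 0,"z": -0.08,"ax": 0,"ay": 0,"az": 0}])

```text
t: 11.62
tool_pos: [0.641, 0.0158, 0.4915]
orientation: [0.066, 3.138, -0.0]
force: [0.8, 0.4, 0.5]
opening: 0.0002
gripper_force: 0.0
```

carry_out(targets=[{"hand": 50,"x": 0.05,"y": 0,"z": 0,"ax": 0,"ay": 0,"az": 0},{"hand": 50,"x": 0.1,"y": 0,"z": 0,"ax": 0,"ay": 0,"az": 0},{"hand": 50,"x": 0.12,"y": 0,"z": 0,"ax": 0,"ay": 0,"az": 0},{"hand": 50,"x": 0.14,"y": 0,"z": 0,"ax": 0,"ay": 0,"az": 0},{"hand": 50,"x": 0.14,"y": 0,"z": 0,"ax": 0,"ay": 0,"az": 0},{"hand": 50,"x": 0.14,"y": 0,"z": 0,"ax": 0,"ay": 0,"az": 0},{"hand": 50,"x": 0.14,"y": 0,"z": 0,"ax": 0,"ay": 0,"az": 0},{"hand": 50,"x": 0.14,"y": 0,"z": 0,"ax": 0,"ay": 0,"az": 0}])

```text
t: 12.62
tool_pos: [0.5019, 0.0217, 0.4875]
orientation: [-0.066, -3.14, -0.0]
force: [0.0, -0.8, 0.5]
opening: 0.0462
gripper_force: 0.0
```

```bash
python3 - <<'E'
from h import *
im,W=cloud('side');[print(g, w2t(g[3])) for g in greens(im,W)]
cv2.imwrite(f'pics/c.png',cv2.resize(im[130:290,180:400],(800,582),interpolation=cv2.INTER_CUBIC))
rel((.435,.022),.153)
E
```

```text
(array([445., 304.]), np.int32(220), array([0.4326, 0.0264]), array([0.4348, 0.0259]), 0.1772) [-0.1922 -0.0039]
t 12.675 shift [ 0.0667 -0.0025  0.1485] turn [ 0.    -0.001  0.   ]
```

View pics/c.png

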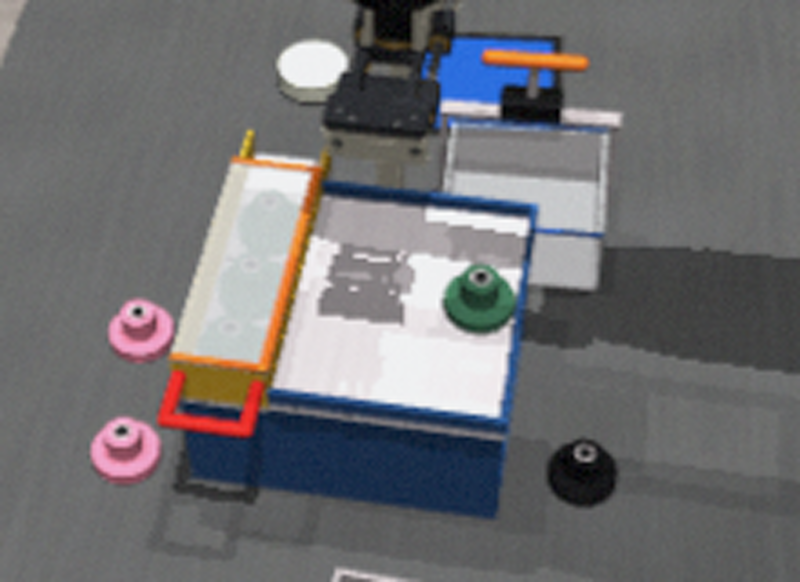

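carry_out(targets=[{"hand": 50,"x": 0.04,"y": -0.001,"z": 0.04,"ax": 0,"ay": 0,"az": 0},{"hand": 50,"x": 0.067,"y": -0.001,"z": 0.09,"ax": 0,"ay": 0,"az": 0},{"hand": 50,"x": 0.067,"y": -0.001,"z": 0.12,"ax": 0,"ay": 0,"az": 0},{"hand": 50,"x": 0.067,"y": -0.001,"z": 0.148,"ax": 0,"ay": 0,"az": 0},{"hand": 50,"x": 0.067,"y": -0.001,"z": 0.148,"ax": 0,"ay": 0,"az": 0},{"hand": 20,"x": 0.067,"y": -0.001,"z": 0.148,"ax": 0,"ay": 0,"az": 0},{"hand": 20,"x": 0.067,"y": -0.001,"z": 0.148,"ax": 0,"ay": 0,"az": 0},{"hand": 20,"x": 0.067,"y": -0.001,"z": 0.143,"ax": 0,"ay": 0,"az": 0}])

```text
t: 13.68
tool_pos: [0.4343, 0.0235, 0.3445]
orientation: [-0.066, -3.14, -0.0]
force: [-0.3, 0.7, -1.0]
opening: 0.0315
gripper_force: 15.0
```

carry_out(targets=[{"hand": 20,"x": 0,"y": 0,"z": -0.02,"ax": 0,"ay": 0,"az": 0},{"hand": 20,"x": 0,"y": 0,"z": -0.05,"ax": 0,"ay": 0,"az": 0},{"hand": 20,"x": 0,"y": 0.05,"z": -0.06,"ax": 0,"ay": 0,"az": 0},{"hand": 20,"x": 0,"y": 0.1,"z": -0.06,"ax": 0,"ay": 0,"az": 0},{"hand": 20,"x": 0,"y": 0.15,"z": -0.06,"ax": 0,"ay": 0,"az": 0},{"hand": 20,"x": 0,"y": 0.2,"z": -0.06,"ax": 0,"ay": 0,"az": 0},{"hand": 20,"x": 0,"y": 0.25,"z": -0.06,"ax": 0,"ay": 0,"az": 0}])

```text
t: 14.55
tool_pos: [0.4447, 0.275, 0.4052]
orientation: [0.065, 3.14, 0.0]
force: [0.2, -0.0, -0.9]
opening: 0.0313
gripper_force: 15.0
```

```bash
python3 - <<'E'
from h import *
rel((.43,.303),.0225)
im,W=cloud('top');[print(g) for g in greens(im,W)]
E
```

```text
t 14.55 shift [0.016  0.0273 0.1967] turn [0. 0. 0.]
```

carry_out(targets=[{"hand": 20,"x": 0.016,"y": 0.027,"z": 0.03,"ax": 0,"ay": 0,"az": 0},{"hand": 20,"x": 0.016,"y": 0.027,"z": 0.085,"ax": 0,"ay": 0,"az": 0},{"hand": 20,"x": 0.016,"y": 0.027,"z": 0.14,"ax": 0,"ay": 0,"az": 0},{"hand": 20,"x": 0.016,"y": 0.027,"z": 0.18,"ax": 0,"ay": 0,"az": 0},{"hand": 20,"x": 0.016,"y": 0.027,"z": 0.195,"ax": 0,"ay": 0,"az": 0},{"hand": 20,"x": 0.016,"y": 0.027,"z": 0.195,"ax": 0,"ay": 0,"az": 0},{"hand": 45,"x": 0.016,"y": 0.027,"z": 0.195,"ax": 0,"ay": 0,"az": 0},{"hand": 45,"x": 0.016,"y": 0.027,"z": 0.195,"ax": 0,"ay": 0,"az": 0}])

```text
t: 15.6
tool_pos: [0.431, 0.3014, 0.2118]
orientation: [0.066, 3.138, 0.003]
force: [0.7, 0.7, 0.8]
opening: 0.0418
gripper_force: 0.0
```

carry_out(targets=[{"hand": 45,"x": 0,"y": 0,"z": -0.03,"ax": 0,"ay": 0,"az": 0},{"hand": 45,"x": 0,"y": 0,"z": -0.09,"ax": 0,"ay": 0,"az": 0},{"hand": 45,"x": 0,"y": 0,"z": -0.15,"ax": 0,"ay": 0,"az": 0},{"hand": 45,"x": 0,"y": 0,"z": -0.21,"ax": 0,"ay": 0,"az": 0},{"hand": 45,"x": 0,"y": 0,"z": -0.265,"ax": 0,"ay": 0,"az": 0},{"hand": 45,"x": 0,"y": -0.03,"z": -0.28,"ax": 0,"ay": 0,"az": 0},{"hand": 45,"x": 0,"y": -0.09,"z": -0.28,"ax": 0,"ay": 0,"az": 0},{"hand": 45,"x": 0,"y": -0.15,"z": -0.28,"ax": 0,"ay": 0,"az": 0}])

```text
t: 16.6
tool_pos: [0.4232, 0.1498, 0.4914]
orientation: [0.063, 3.138, 0.001]
force: [0.2, -0.7, 0.5]
opening: 0.0422
gripper_force: 0.0
```

```bash
python3 - <<'E'
from h import *
im,W=cloud('side');[print(g) for g in greens(im,W)]
cv2.imwrite('pics/d.png',cv2.resize(im,(800,600)))
def grip(n):
    im,W=cloud(n);H=hsv(im);z=W[...,2]
    m=(H[...,0]>7)&(H[...,0]<20)&(H[...,1]>150)&(z>.2)&(z<.26)&(W[...,1]<-.1)
    P=mid(W,m);print(n,len(P),rect(P),np.median(P[:,2]) if len(P) else '')
grip('side');grip('top')
rel((.406,-.192),.22)
E
```

```text
(array([432., 454.]), np.int32(270), array([0.4292, 0.3037]), array([0.431 , 0.3031]), 0.0445)
side 14 (array([ 369.8, -193.1]), array([ 9.9, 15.4]), 58.86) 0.22355704905033646
top 149 (array([ 407.1, -194.6]), array([12.6, 86.6]), 89.86) 0.22405976884022327
t 16.75 shift [ 0.0021 -0.3413  0.0851] turn [ 0.001  0.003 -0.004]
```

View pics/d.png

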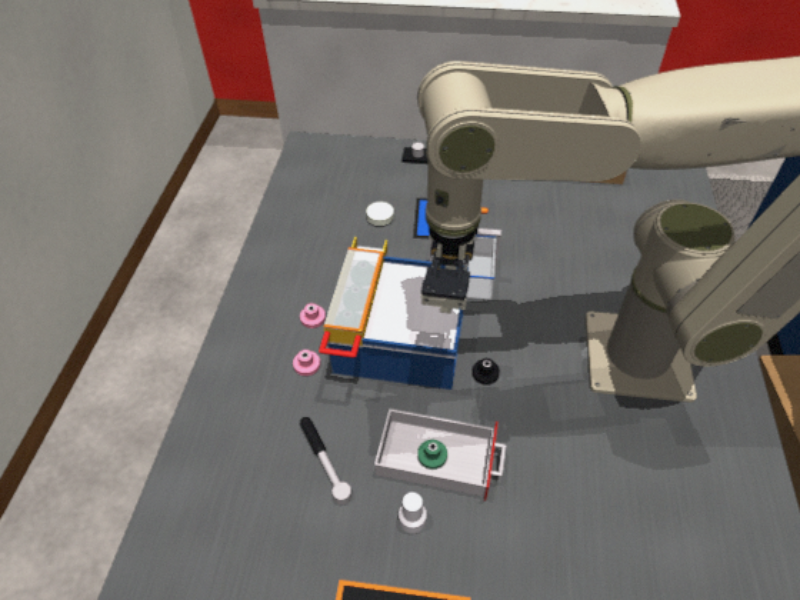

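carry_out(targets=[{"hand": 60,"x": 0.0,"y": -0.06,"z": 0,"ax": 0,"ay": 0,"az": 0},{"hand": 60,"x": 0.0,"y": -0.12,"z": 0,"ax": 0,"ay": 0,"az": 0},{"hand": 60,"x": 0.0,"y": -0.18,"z": 0,"ax": 0,"ay": 0,"az": 0},{"hand": 60,"x": 0.0,"y": -0.24,"z": 0,"ax": 0,"ay": 0,"az": 0},{"hand": 60,"x": 0.0,"y": -0.3,"z": 0,"ax": 0,"ay": 0,"az": 0},{"hand": 60,"x": 0.002,"y": -0.342,"z": 0.02,"ax": 0,"ay": 0,"az": 0},{"hand": 60,"x": 0.002,"y": -0.342,"z": 0.06,"ax": 0,"ay": 0,"az": 0},{"hand": 60,"x": 0.002,"y": -0.342,"z": 0.06,"ax": 0,"ay": 0,"az": 0}])

```text
t: 17.75
tool_pos: [0.4072, -0.1899, 0.4272]
orientation: [-0.066, -3.137, -0.005]
force: [-0.3, 0.2, -0.3]
opening: 0.0555
gripper_force: 0.0
```

```bash
python3 -c "
from h import *
rel((.4065,-.193),.201)"
```

```text
t 17.75 shift [ 0.0004 -0.0033  0.0402] turn [ 0.003 -0.004  0.   ]
```

carry_out(newtons=30, targets=[{"hand": 60,"x": 0,"y": -0.003,"z": 0.02,"ax": 0,"ay": 0,"az": 0},{"hand": 60,"x": 0,"y": -0.003,"z": 0.04,"ax": 0,"ay": 0,"az": 0},{"hand": 60,"x": 0,"y": -0.003,"z": 0.04,"ax": 0,"ay": 0,"az": 0},{"hand": 5,"x": 0,"y": -0.003,"z": 0.04,"ax": 0,"ay": 0,"az": 0},{"hand": 5,"x": 0,"y": -0.003,"z": 0.04,"ax": 0,"ay": 0,"az": 0},{"hand": 5,"x": 0,"y": -0.003,"z": 0.035,"ax": 0,"ay": 0,"az": 0},{"hand": 5,"x": 0,"y": -0.003,"z": 0.02,"ax": 0,"ay": 0,"az": 0},{"hand": 5,"x": 0,"y": -0.003,"z": 0.009,"ax": 0,"ay": 0,"az": 0}])

```text
t: 18.75
tool_pos: [0.4075, -0.1937, 0.4225]
orientation: [0.066, 3.14, -0.001]
force: [-0.3, -0.2, 0.4]
opening: 0.0103
gripper_force: 0.0
```

```bash
python3 -c "
from h import *
rel(t2w(0,-.207),.234);print(read_state()['force'])"
```

```text
t 18.75 shift [-0.2103  0.0174  0.0028] turn [-0.001  0.001  0.   ]
[-0.32502552 -0.2455811   0.38118943]
```

carry_out(newtons=30, targets=[{"hand": 40,"x": 0,"y": 0,"z": -0.015,"ax": 0,"ay": 0,"az": 0},{"hand": 40,"x": 0,"y": 0,"z": -0.03,"ax": 0,"ay": 0,"az": 0},{"hand": 40,"x": 0,"y": 0,"z": -0.03,"ax": 0,"ay": 0,"az": 0},{"hand": 40,"x": 0,"y": 0,"z": -0.03,"ax": 0,"ay": 0,"az": 0}])

```text
t: 19.25
tool_pos: [0.4073, -0.1935, 0.4504]
orientation: [-0.066, -3.141, -0.0]
force: [0.1, -0.0, -0.4]
opening: 0.0369
gripper_force: 0.0
```

```bash
python3 - <<'E'
from h import *
rel((.4065,-.193),.201)
for n in('side','top'):
    im,W=cloud(n);H=hsv(im);z=W[...,2]
    m=(H[...,0]>7)&(H[...,0]<20)&(H[...,1]>150)&(z>.2)&(z<.26)&(W[...,1]<-.1)
    P=mid(W,m);print(n,len(P),rect(P),np.median(P[:,2]) if len(P) else '')
    cv2.imwrite(f'pics/e{n}.png',cv2.resize(im[100:300,240:440],(600,600),interpolation=cv2.INTER_CUBIC))
E
```

```text
t 19.25 shift [0.0008 0.0005 0.0634] turn [ 0. -0.  0.]
side 90 (array([ 406.7, -192. ]), array([85.8, 15.8]), 2.77) 0.22470471555929883
top 0 (array([0., 0.]), array([0., 0.]), 0.0)
```

View pics/eside.png

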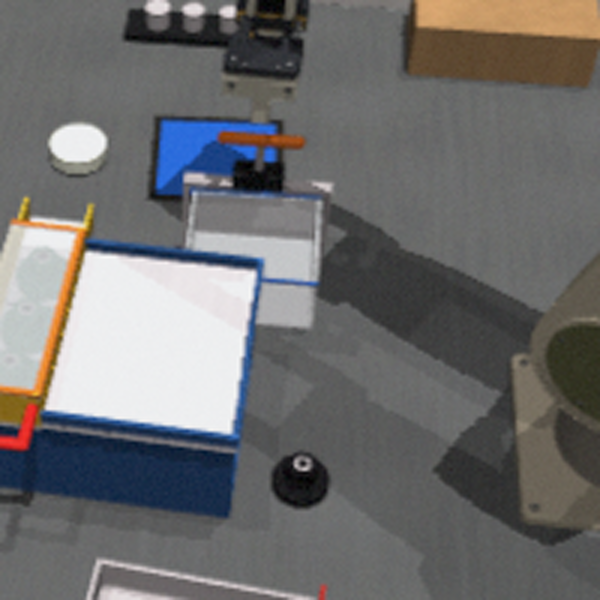

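carry_out(targets=[{"hand": 40,"x": 0,"y": 0,"z": 0.03,"ax": 0,"ay": 0,"az": 0},{"hand": 40,"x": 0,"y": 0,"z": 0.062,"ax": 0,"ay": 0,"az": 0},{"hand": 5,"x": 0,"y": 0,"z": 0.063,"ax": 0,"ay": 0,"az": 0},{"hand": 5,"x": 0,"y": 0,"z": 0.063,"ax": 0,"ay": 0,"az": 0},{"hand": 5,"x": 0,"y": 0,"z": 0.063,"ax": 0,"ay": 0,"az": 0},{"hand": 5,"x": 0,"y": 0,"z": 0.063,"ax": 0,"ay": 0,"az": 0},{"hand": 5,"x": 0,"y": 0,"z": 0.063,"ax": 0,"ay": 0,"az": 0}])

```text
t: 20.23
tool_pos: [0.4075, -0.1937, 0.389]
orientation: [0.066, 3.14, -0.002]
force: [-2.3, 1.5, 6.3]
opening: 0.013
gripper_force: 29.8
```

carry_out(targets=[{"hand": 5,"x": 0,"y": 0,"z": -0.01,"ax": 0,"ay": 0,"az": 0},{"hand": 5,"x": 0,"y": 0,"z": -0.02,"ax": 0,"ay": 0,"az": 0},{"hand": 5,"x": 0,"y": 0,"z": -0.03,"ax": 0,"ay": 0,"az": 0},{"hand": 5,"x": 0,"y": 0,"z": -0.035,"ax": 0,"ay": 0,"az": 0},{"hand": 5,"x": 0,"y": 0,"z": -0.035,"ax": 0,"ay": 0,"az": 0},{"hand": 5,"x": 0,"y": 0,"z": -0.035,"ax": 0,"ay": 0,"az": 0}])

```text
t: 20.98
tool_pos: [0.4073, -0.1935, 0.4223]
orientation: [-0.066, -3.14, -0.001]
force: [0.3, 0.9, -2.7]
opening: 0.013
gripper_force: 29.8
```

```bash
python3 - <<'E'
from h import *
rel(t2w(0,-.207),.234)
im,W=cloud('side')
cv2.imwrite(f'pics/f.png',cv2.resize(im[100:300,240:440],(600,600),interpolation=cv2.INTER_CUBIC))
E
```

```text
t 20.975 shift [-0.2105  0.0172  0.0022] turn [ 0.    -0.001  0.   ]
```

View pics/f.png

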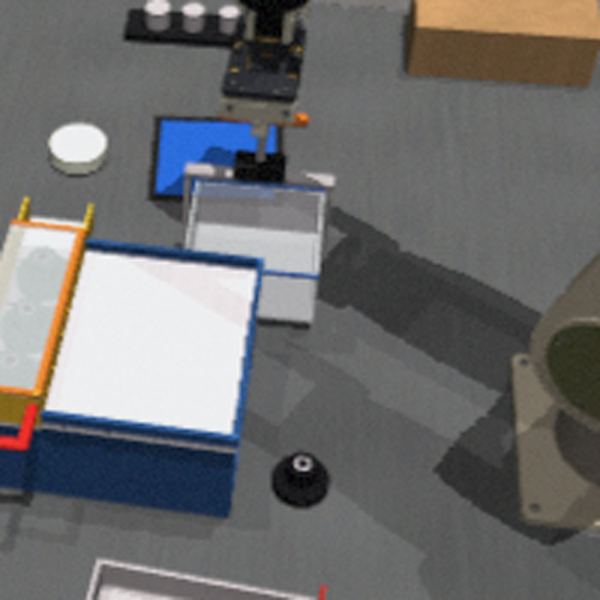

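carry_out(targets=[{"hand": 5,"x": -0.01,"y": 0.001,"z": 0,"ax": 0,"ay": 0,"az": 0},{"hand": 5,"x": -0.03,"y": 0.003,"z": 0,"ax": 0,"ay": 0,"az": 0},{"hand": 5,"x": -0.055,"y": 0.005,"z": 0,"ax": 0,"ay": 0,"az": 0},{"hand": 5,"x": -0.08,"y": 0.007,"z": 0,"ax": 0,"ay": 0,"az": 0},{"hand": 5,"x": -0.105,"y": 0.009,"z": 0,"ax": 0,"ay": 0,"az": 0},{"hand": 5,"x": -0.13,"y": 0.011,"z": 0,"ax": 0,"ay": 0,"az": 0},{"hand": 5,"x": -0.155,"y": 0.013,"z": 0,"ax": 0,"ay": 0,"az": 0},{"hand": 5,"x": -0.175,"y": 0.015,"z": 0,"ax": 0,"ay": 0,"az": 0}])

```text
t: 22.02
tool_pos: [0.5844, -0.1855, 0.4219]
orientation: [-0.065, -3.14, -0.001]
force: [-0.3, 0.1, -3.0]
opening: 0.0134
gripper_force: 29.8
```

carry_out(targets=[{"hand": 5,"x": -0.015,"y": 0.001,"z": 0,"ax": 0,"ay": 0,"az": 0},{"hand": 5,"x": -0.027,"y": 0.002,"z": 0,"ax": 0,"ay": 0,"az": 0},{"hand": 5,"x": -0.034,"y": 0.002,"z": 0,"ax": 0,"ay": 0,"az": 0},{"hand": 5,"x": -0.036,"y": 0.002,"z": 0,"ax": 0,"ay": 0,"az": 0},{"hand": 5,"x": -0.036,"y": 0.002,"z": 0,"ax": 0,"ay": 0,"az": 0},{"hand": 5,"x": -0.036,"y": 0.002,"z": 0,"ax": 0,"ay": 0,"az": 0},{"hand": 5,"x": -0.036,"y": 0.002,"z": 0,"ax": 0,"ay": 0,"az": 0}])

```text
t: 22.9
tool_pos: [0.6186, -0.1855, 0.4229]
orientation: [0.066, 3.141, -0.0]
force: [0.1, 0.2, -3.4]
opening: 0.0129
gripper_force: 29.8
```

```bash
python3 - <<'E'
from h import *
s=read_state();print(s['force'],w2t(s['tool_pos']))
rel(t2w(0,-.207),.201)
E
```

```text
[ 0.09701324  0.22017727 -3.42803446] [ 0.0003 -0.2073]
t 22.9 shift [0.0004 0.0003 0.0359] turn [-0.  0. -0.]
```

carry_out(targets=[{"hand": 5,"x": 0,"y": 0,"z": 0.008,"ax": 0,"ay": 0,"az": 0},{"hand": 5,"x": 0,"y": 0,"z": 0.015,"ax": 0,"ay": 0,"az": 0},{"hand": 5,"x": 0,"y": 0,"z": 0.022,"ax": 0,"ay": 0,"az": 0},{"hand": 5,"x": 0,"y": 0,"z": 0.03,"ax": 0,"ay": 0,"az": 0},{"hand": 5,"x": 0,"y": 0,"z": 0.034,"ax": 0,"ay": 0,"az": 0},{"hand": 40,"x": 0,"y": 0,"z": 0.034,"ax": 0,"ay": 0,"az": 0},{"hand": 40,"x": 0,"y": 0,"z": 0.034,"ax": 0,"ay": 0,"az": 0},{"hand": 40,"x": 0,"y": 0,"z": 0.034,"ax": 0,"ay": 0,"az": 0}])

```text
t: 23.9
tool_pos: [0.6189, -0.1853, 0.3888]
orientation: [0.065, 3.141, 0.0]
force: [0.1, -0.0, 0.5]
opening: 0.0357
gripper_force: 0.0
```

carry_out(targets=[{"hand": 40,"x": 0,"y": 0,"z": -0.02,"ax": 0,"ay": 0,"az": 0},{"hand": 40,"x": 0,"y": 0,"z": -0.06,"ax": 0,"ay": 0,"az": 0},{"hand": 40,"x": 0,"y": 0.04,"z": -0.08,"ax": 0,"ay": 0,"az": 0},{"hand": 40,"x": 0,"y": 0.1,"z": -0.08,"ax": 0,"ay": 0,"az": 0},{"hand": 40,"x": 0,"y": 0.16,"z": -0.08,"ax": 0,"ay": 0,"az": 0},{"hand": 40,"x": 0,"y": 0.22,"z": -0.08,"ax": 0,"ay": 0,"az": 0},{"hand": 40,"x": 0,"y": 0.28,"z": -0.08,"ax": 0,"ay": 0,"az": 0},{"hand": 40,"x": 0,"y": 0.34,"z": -0.08,"ax": 0,"ay": 0,"az": 0}])

```text
t: 24.9
tool_pos: [0.6329, 0.1563, 0.4709]
orientation: [0.066, 3.139, 0.001]
force: [0.5, 0.1, -0.4]
opening: 0.0374
gripper_force: 0.0
```

```bash
python3 - <<'E'
from h import *
im,W=cloud('top');H=hsv(im);z=W[...,2]
m=(H[...,0]>7)&(H[...,0]<20)&(H[...,1]>150)&(z>.2)&(z<.26)&(W[...,1]<-.1)
P=mid(W,m);r=rect(P);print('grip',r,w2t(r[0]/1000),np.median(P[:,2]))
im,W=cloud('side');H=hsv(im);z=W[...,2]
m=((H[...,0]<5)|(H[...,0]>175))&(H[...,1]>150)&(z>.13)&(z<.2)&(W[...,0]>.5)
P=mid(W,m);r=rect(P);print('handle',len(P),r,w2t(r[0]/1000),np.median(P[:,2]))
cv2.imwrite(f'pics/g.png',cv2.resize(im[120:300,180:420],(800,600),interpolation=cv2.INTER_CUBIC))
rel(t2w(0,.16),.136)
E
```

```text
grip (array([ 618.6, -186.9]), array([12.5, 89.6]), 89.62) [ 0.0004 -0.2088] 0.22485895174320247
handle 182 (array([ 895.6, -525.4]), array([  81.3, 1546.4]), 21.05) [ 0.2913 -0.5353] 0.15985690962702448
t 25.0 shift [-0.0005  0.021   0.1484] turn [0.002 0.001 0.007]
```

View pics/g.png

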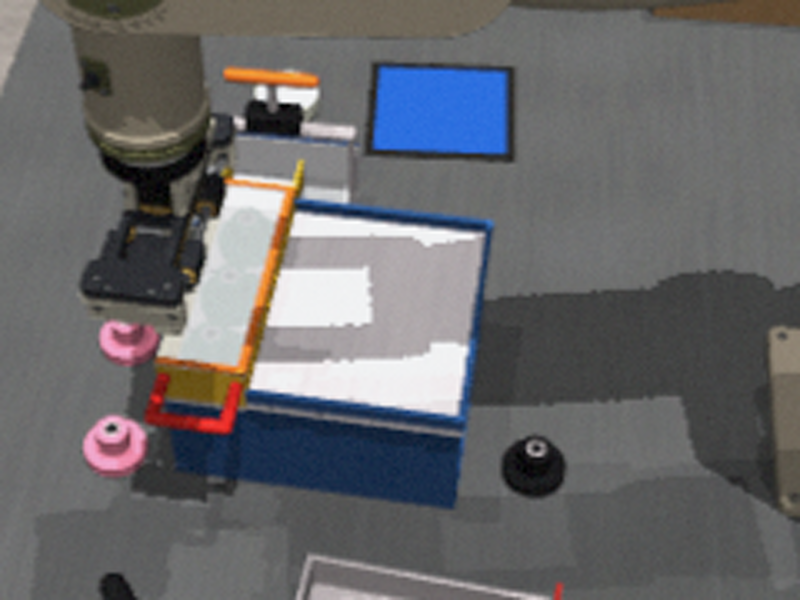

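carry_out(newtons=12, targets=[{"hand": 30,"x": 0,"y": 0.021,"z": 0.03,"ax": 0,"ay": 0,"az": 0},{"hand": 30,"x": 0,"y": 0.021,"z": 0.08,"ax": 0,"ay": 0,"az": 0},{"hand": 30,"x": 0,"y": 0.021,"z": 0.12,"ax": 0,"ay": 0,"az": 0},{"hand": 30,"x": 0,"y": 0.021,"z": 0.148,"ax": 0,"ay": 0,"az": 0},{"hand": 30,"x": 0,"y": 0.021,"z": 0.148,"ax": 0,"ay": 0,"az": 0},{"hand": 5,"x": 0,"y": 0.021,"z": 0.148,"ax": 0,"ay": 0,"az": 0},{"hand": 5,"x": 0,"y": 0.021,"z": 0.148,"ax": 0,"ay": 0,"az": 0},{"hand": 5,"x": 0,"y": 0.021,"z": 0.148,"ax": 0,"ay": 0,"az": 0}])

```text
t: 26.0
tool_pos: [0.6345, 0.1787, 0.3241]
orientation: [0.062, 3.136, 0.012]
force: [-0.5, 18.1, -2.2]
opening: 0.0113
gripper_force: 12.0
```

```bash
python3 - <<'E'
from h import *
s=read_state();print(s['opening'],s['gripper_force'],s['force'],w2t(s['tool_pos']),s['tool_pos'][2]-.186)
r=np.hypot(271,30);a=np.arctan2(30,271)
for th in np.arange(.05,.63,.05): print(round(th,2),np.round([r*np.cos(a+th)-271,r*np.sin(a+th)-30]))
E
```

```text
0.011341008361916162 11.999749951064587 [-0.45155515 18.06011463 -2.23347621] [0.0009 0.1572] 0.13806437327080012
0.05 [-2. 14.]
0.1 [-4. 27.]
0.15 [-8. 40.]
0.2 [-11.  53.]
0.25 [-16.  66.]
0.3 [-21.  79.]
0.35 [-27.  91.]
0.4 [-33. 103.]
0.45 [-40. 115.]
0.5 [-48. 126.]
0.55 [-56. 137.]
0.6 [-64. 148.]
```

carry_out(targets=[{"hand": 5,"x": 0,"y": 0.003,"z": 0,"ax": 0,"ay": 0,"az": 0},{"hand": 5,"x": 0,"y": 0.001,"z": -0.014,"ax": 0,"ay": 0,"az": 0},{"hand": 5,"x": 0,"y": -0.001,"z": -0.027,"ax": 0,"ay": 0,"az": 0},{"hand": 5,"x": 0,"y": -0.005,"z": -0.04,"ax": 0,"ay": 0,"az": 0},{"hand": 5,"x": 0,"y": -0.008,"z": -0.053,"ax": 0,"ay": 0,"az": 0},{"hand": 5,"x": 0,"y": -0.013,"z": -0.066,"ax": 0,"ay": 0,"az": 0},{"hand": 5,"x": 0,"y": -0.015,"z": -0.072,"ax": 0,"ay": 0,"az": 0}])

```text
t: 26.88
tool_pos: [0.6337, 0.1615, 0.3967]
orientation: [0.064, 3.136, 0.006]
force: [1.7, 7.8, -2.0]
opening: 0.0113
gripper_force: 12.0
```

carry_out(targets=[{"hand": 5,"x": 0,"y": -0.004,"z": -0.013,"ax": 0,"ay": 0,"az": 0},{"hand": 5,"x": 0,"y": -0.01,"z": -0.025,"ax": 0,"ay": 0,"az": 0},{"hand": 5,"x": 0,"y": -0.017,"z": -0.037,"ax": 0,"ay": 0,"az": 0},{"hand": 5,"x": 0,"y": -0.024,"z": -0.048,"ax": 0,"ay": 0,"az": 0},{"hand": 5,"x": 0,"y": -0.032,"z": -0.059,"ax": 0,"ay": 0,"az": 0},{"hand": 5,"x": 0,"y": -0.04,"z": -0.07,"ax": 0,"ay": 0,"az": 0},{"hand": 5,"x": 0,"y": -0.04,"z": -0.07,"ax": 0,"ay": 0,"az": 0},{"hand": 5,"x": 0,"y": -0.04,"z": -0.07,"ax": 0,"ay": 0,"az": 0}])

```text
t: 27.88
tool_pos: [0.6318, 0.1215, 0.4668]
orientation: [0.064, 3.135, 0.005]
force: [1.5, 8.9, 3.9]
opening: 0.0115
gripper_force: 12.0
```

```bash
python3 - <<'E'
from h import *
im,W=cloud('side');[print(g) for g in greens(im,W)]
cv2.imwrite(f'pics/i.png',cv2.resize(im[120:300,180:420],(800,600),interpolation=cv2.INTER_CUBIC))
E
```

```text
(array([432., 454.]), np.int32(269), array([0.4294, 0.3038]), array([0.4309, 0.3025]), 0.0448)
```

View pics/i.png

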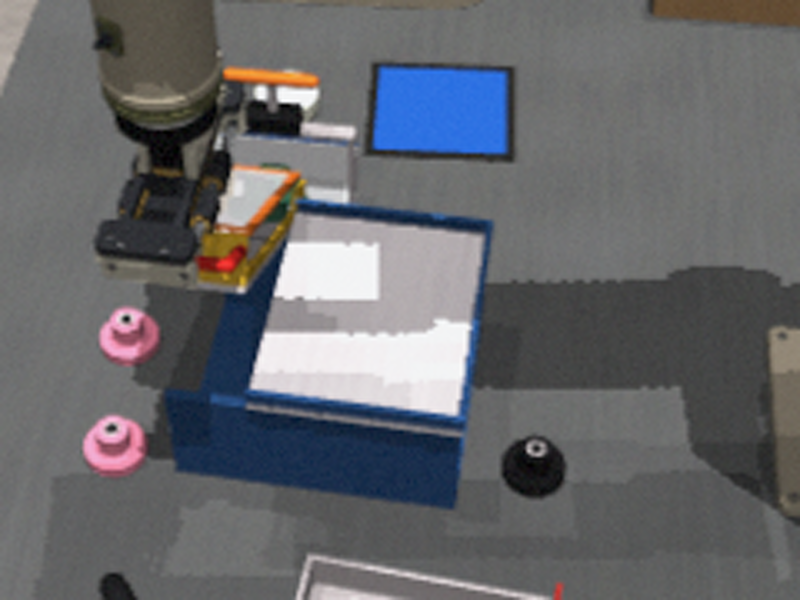

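carry_out(targets=[{"hand": 5,"x": 0,"y": -0.004,"z": -0.005,"ax": 0,"ay": 0,"az": 0},{"hand": 5,"x": 0,"y": -0.004,"z": -0.005,"ax": 0,"ay": 0,"az": 0},{"hand": 5,"x": 0,"y": -0.004,"z": -0.005,"ax": 0,"ay": 0,"az": 0},{"hand": 5,"x": 0,"y": -0.004,"z": -0.005,"ax": 0,"ay": 0,"az": 0},{"hand": 5,"x": 0,"y": -0.004,"z": -0.005,"ax": 0,"ay": 0,"az": 0},{"hand": 5,"x": 0,"y": -0.004,"z": -0.005,"ax": 0,"ay": 0,"az": 0},{"hand": 5,"x": 0,"y": -0.004,"z": -0.005,"ax": 0,"ay": 0,"az": 0},{"hand": 5,"x": 0,"y": -0.004,"z": -0.005,"ax": 0,"ay": 0,"az": 0}])

```text
t: 28.92
tool_pos: [0.6317, 0.1176, 0.4715]
orientation: [0.063, 3.135, 0.005]
force: [2.3, 8.1, 3.6]
opening: 0.0115
gripper_force: 12.0
```

```bash
python3 - <<'E'
from h import *
im,W=cloud('top');[print(g) for g in greens(im,W)]
im2,W=cloud('side')
f=lambda c:cv2.resize(c,(400,400),interpolation=cv2.INTER_CUBIC)
cv2.imwrite(f'pics/j.png',np.hstack([f(im[130:260,270:400]),f(im2[120:250,200:330])]))
E
```

```text
(array([481., 264.]), np.int32(229), array([ 0.6175, -0.1677]), array([ 0.6058, -0.176 ]), 0.1151)
(array([508., 268.]), np.int32(60), array([ 0.6133, -0.2367]), array([ 0.6133, -0.2325]), 0.062)
(array([278., 341.]), np.int32(119), array([0.4326, 0.309 ]), array([0.432 , 0.3018]), 0.0436)
```

View pics/j.png

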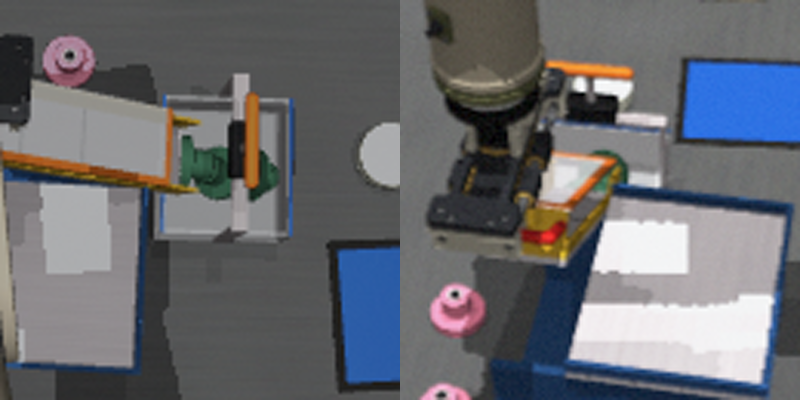

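carry_out(targets=[{"hand": 5,"x": 0,"y": 0.009,"z": 0.012,"ax": 0,"ay": 0,"az": 0},{"hand": 5,"x": 0,"y": 0.018,"z": 0.025,"ax": 0,"ay": 0,"az": 0},{"hand": 5,"x": 0,"y": 0.026,"z": 0.038,"ax": 0,"ay": 0,"az": 0},{"hand": 5,"x": 0,"y": 0.026,"z": 0.038,"ax": 0,"ay": 0,"az": 0},{"hand": 5,"x": 0,"y": 0.018,"z": 0.025,"ax": 0,"ay": 0,"az": 0},{"hand": 5,"x": 0,"y": 0.009,"z": 0.012,"ax": 0,"ay": 0,"az": 0},{"hand": 5,"x": 0,"y": 0,"z": 0,"ax": 0,"ay": 0,"az": 0},{"hand": 5,"x": 0,"y": 0,"z": 0,"ax": 0,"ay": 0,"az": 0}])

```text
t: 30.02
tool_pos: [0.6316, 0.1169, 0.4724]
orientation: [0.065, 3.135, 0.005]
force: [1.9, 9.2, 4.7]
opening: 0.0112
gripper_force: 12.0
```

```bash
python3 - <<'E'
from h import *
im,W=cloud('top');[print(g) for g in greens(im,W)]
c=im[140:230,310:380];d=W[140:230,310:380,2]
f=lambda c:cv2.resize(c,(400,514),interpolation=cv2.INTER_CUBIC)
cv2.imwrite(f'pics/k.png',np.hstack([f(c),f(cv2.applyColorMap((np.clip(np.nan_to_num(d),0,.15)/.15*255).astype(np.uint8),2))]))
E
```

```text
(array([481., 263.]), np.int32(230), array([ 0.6178, -0.1678]), array([ 0.6053, -0.1758]), 0.1668)
(array([508., 268.]), np.int32(59), array([ 0.6134, -0.2368]), array([ 0.6118, -0.2319]), 0.0608)
(array([279., 341.]), np.int32(122), array([0.4327, 0.3082]), array([0.4319, 0.3007]), 0.0452)
```

View pics/k.png

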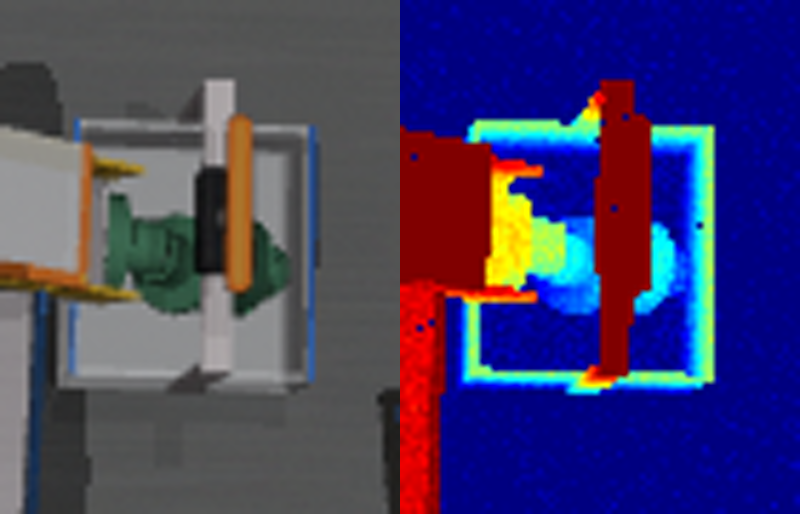

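```bash
python3 - <<'E'
from h import *
for n in('top','side'):
    im,W=cloud(n);H=hsv(im)
    g=(H[...,0]>60)&(H[...,0]<95)&(H[...,1]>80)&(W[...,1]<-.1)&(W[...,2]>.02)
    P=mid(W,g); d=P[:,:2]-C; t=np.c_[d@X,d@Y,P[:,2]]*1000
    print(n,len(t))
    for y0 in range(-275,-110,6):
        q=t[(t[:,1]>=y0)&(t[:,1]<y0+6)]
        if len(q): print(y0+3,'n',len(q),'x',np.round(np.percentile(q[:,0],[3,97])),'z',np.round(np.percentile(q[:,2],[5,50,95])))
im,W=cloud('top'); H=hsv(im)
q=mid(W,(H[...,1]<60)&(W[...,1]<-.12)&(W[...,1]>-.17)&(abs(W[...,0]-.622)<.033)); 
d=(q[:,:2]-C);t=np.c_[d@X,d@Y,q[:,2]]*1000
for y0 in range(-190,-130,6):
    k=t[(t[:,1]>=y0)&(t[:,1]<y0+6)]
    if len(k): print('floor',y0+3,len(k),np.round(np.percentile(k[:,2],[10,50,90])))
E
```

```text
top 285
-272 n 8 x [-12.   8.] z [23. 28. 31.]
-266 n 8 x [-15.   7.] z [28. 35. 39.]
-260 n 12 x [-19.   9.] z [49. 54. 59.]
-254 n 22 x [-25.  19.] z [44. 57. 61.]
-248 n 6 x [-29. -21.] z [44. 49. 56.]
-242 n 1 x [-24. -24.] z [54. 54. 54.]
-218 n 17 x [-27.  18.] z [37. 40. 46.]
-212 n 27 x [-27.  25.] z [33. 40. 51.]
-206 n 27 x [-28.  26.] z [28. 36. 56.]
-200 n 32 x [-27.  11.] z [ 26.  59. 169.]
-194 n 18 x [-21.  12.] z [22. 54. 80.]
-188 n 21 x [-13.  13.] z [47. 79. 83.]
-182 n 14 x [-13.  11.] z [60. 80. 86.]
-176 n 14 x [-13.  12.] z [72. 81. 85.]
-170 n 19 x [-19.  25.] z [ 88.  96. 100.]
-164 n 27 x [-23.  23.] z [ 85.  95. 101.]
-158 n 11 x [-11.  21.] z [ 93.  98. 102.]
side 27
-260 n 2 x [-8. -5.] z [57. 57. 58.]
-254 n 3 x [-18.   1.] z [51. 61. 61.]
-248 n 3 x [-28.   2.] z [42. 43. 62.]
-242 n 5 x [-29. -22.] z [36. 42. 56.]
-236 n 3 x [-30. -27.] z [37. 39. 44.]
-224 n 1 x [-7. -7.] z [41. 41. 41.]
-218 n 2 x [-8. -8.] z [43. 46. 48.]
-200 n 1 x [-24. -24.] z [171. 171. 171.]
-194 n 1 x [-12. -12.] z [170. 170. 170.]
-188 n 1 x [-12. -12.] z [76. 76. 76.]
-170 n 1 x [-17. -17.] z [95. 95. 95.]
-164 n 3 x [-21. -14.] z [91. 94. 97.]
-158 n 1 x [-15. -15.] z [97. 97. 97.]
floor -187 7 [-0.  3. 11.]
floor -181 8 [ 4.  7. 66.]
floor -175 5 [ 2.  3. 44.]
floor -169 5 [ 3.  5. 58.]
floor -163 2 [2. 3. 3.]
floor -157 30 [ 8. 93. 98.]
floor -151 30 [ 93.  98. 103.]
```

carry_out(targets=[{"hand": 5,"x": 0,"y": 0.008,"z": 0.011,"ax": 0,"ay": 0,"az": 0},{"hand": 5,"x": 0,"y": 0.016,"z": 0.022,"ax": 0,"ay": 0,"az": 0},{"hand": 5,"x": 0,"y": 0.024,"z": 0.033,"ax": 0,"ay": 0,"az": 0},{"hand": 5,"x": 0,"y": 0.031,"z": 0.045,"ax": 0,"ay": 0,"az": 0},{"hand": 5,"x": 0,"y": 0.037,"z": 0.057,"ax": 0,"ay": 0,"az": 0},{"hand": 5,"x": 0,"y": 0.043,"z": 0.069,"ax": 0,"ay": 0,"az": 0},{"hand": 5,"x": 0,"y": 0.048,"z": 0.082,"ax": 0,"ay": 0,"az": 0},{"hand": 5,"x": 0,"y": 0.053,"z": 0.095,"ax": 0,"ay": 0,"az": 0}])

```text
t: 31.22
tool_pos: [0.6342, 0.1698, 0.3742]
orientation: [0.065, 3.138, 0.001]
force: [2.5, 2.5, -1.2]
opening: 0.0114
gripper_force: 12.0
```

carry_out(targets=[{"hand": 5,"x": 0,"y": 0.004,"z": 0.013,"ax": 0,"ay": 0,"az": 0},{"hand": 5,"x": 0,"y": 0.007,"z": 0.026,"ax": 0,"ay": 0,"az": 0},{"hand": 5,"x": 0,"y": 0.009,"z": 0.04,"ax": 0,"ay": 0,"az": 0},{"hand": 5,"x": 0,"y": 0.011,"z": 0.051,"ax": 0,"ay": 0,"az": 0},{"hand": 5,"x": 0,"y": 0.011,"z": 0.052,"ax": 0,"ay": 0,"az": 0}])

```text
t: 31.85
tool_pos: [0.6346, 0.1803, 0.3212]
orientation: [0.066, 3.139, 0.0]
force: [3.0, 2.7, 1.4]
opening: 0.0117
gripper_force: 12.0
```

```bash
cat > gb.py <<'E'
from h import *
s=read_state();print(s['t'],w2t(s['tool_pos']),s['tool_pos'][2]-.186,s['force'],s['gripper_force'])
im,W=cloud('top');H=hsv(im)
g=(H[...,0]>60)&(H[...,0]<95)&(H[...,1]>80)&(W[...,1]<-.1)
P=mid(W,g); d=P[:,:2]-C; t=np.c_[d@X,d@Y,P[:,2]]*1000
for y0 in range(-275,-110,8):
    q=t[(t[:,1]>=y0)&(t[:,1]<y0+8)]
    if len(q): print(y0+4,'n',len(q),'x',np.round(np.percentile(q[:,0],[3,97])),'z',np.round(np.percentile(q[:,2],[5,50,95])))
E
python3 gb.py
```

```text
31.85 [0.001  0.1588] 0.1351909325568188 [2.99113293 2.73642588 1.42015161] 12.00055941939354
-271 n 13 x [-11.   9.] z [26. 31. 36.]
-263 n 8 x [-14.   6.] z [40. 55. 60.]
-255 n 28 x [-24.  18.] z [49. 55. 61.]
-247 n 7 x [-29. -19.] z [40. 53. 58.]
-239 n 1 x [-24. -24.] z [49. 49. 49.]
-223 n 5 x [-26. -11.] z [36. 42. 45.]
-215 n 30 x [-27.  24.] z [34. 39. 47.]
-207 n 36 x [-30.  25.] z [28. 36. 56.]
-199 n 39 x [-27.  23.] z [ 23.  54. 170.]
-191 n 13 x [-19.  13.] z [20. 50. 56.]
-183 n 18 x [-13.  13.] z [58. 76. 82.]
-175 n 7 x [-10.   4.] z [71. 76. 83.]
```

carry_out(targets=[{"hand": 30,"x": 0,"y": 0,"z": 0,"ax": 0,"ay": 0,"az": 0},{"hand": 30,"x": 0,"y": 0,"z": 0,"ax": 0,"ay": 0,"az": 0},{"hand": 30,"x": 0,"y": 0,"z": 0,"ax": 0,"ay": 0,"az": 0},{"hand": 30,"x": 0,"y": 0,"z": -0.03,"ax": 0,"ay": 0,"az": 0},{"hand": 30,"x": 0,"y": 0,"z": -0.08,"ax": 0,"ay": 0,"az": 0},{"hand": 30,"x": 0,"y": 0,"z": -0.13,"ax": 0,"ay": 0,"az": 0},{"hand": 40,"x": 0,"y": -0.04,"z": -0.15,"ax": 0,"ay": 0,"az": 0},{"hand": 40,"x": 0,"y": -0.09,"z": -0.15,"ax": 0,"ay": 0,"az": 0}])

```text
t: 32.9
tool_pos: [0.6305, 0.0903, 0.4741]
orientation: [0.062, 3.136, 0.001]
force: [0.0, 0.2, 0.8]
opening: 0.0364
gripper_force: 0.0
```

carry_out(targets=[{"hand": 40,"x": 0,"y": -0.05,"z": 0,"ax": 0,"ay": 0,"az": 0},{"hand": 40,"x": 0,"y": -0.1,"z": 0,"ax": 0,"ay": 0,"az": 0},{"hand": 40,"x": 0,"y": -0.15,"z": 0,"ax": 0,"ay": 0,"az": 0},{"hand": 40,"x": 0,"y": -0.2,"z": 0,"ax": 0,"ay": 0,"az": 0},{"hand": 40,"x": 0,"y": -0.25,"z": 0,"ax": 0,"ay": 0,"az": 0},{"hand": 40,"x": 0,"y": -0.276,"z": 0,"ax": 0,"ay": 0,"az": 0},{"hand": 40,"x": 0,"y": -0.276,"z": 0.02,"ax": 0,"ay": 0,"az": 0},{"hand": 40,"x": 0,"y": -0.276,"z": 0.02,"ax": 0,"ay": 0,"az": 0}])

```text
t: 33.9
tool_pos: [0.6185, -0.1847, 0.4475]
orientation: [-0.065, -3.136, -0.003]
force: [0.5, -0.3, 0.2]
opening: 0.0373
gripper_force: 0.0
```

```bash
python3 - <<'E'
from h import *
im,W=cloud('side');H=hsv(im);z=W[...,2]
m=(H[...,0]>7)&(H[...,0]<20)&(H[...,1]>150)&(z>.2)&(z<.26)&(W[...,1]<-.1)
P=mid(W,m);r=rect(P);print('grip',r,w2t(r[0]/1000),np.median(P[:,2]))
rel(t2w(0,-.207),.201)
E
```

```text
grip (array([ 617.1, -186.4]), array([15.5, 85.1]), 88.62) [-0.0012 -0.2083] 0.22529173182121442
t 33.95 shift [ 0.0001 -0.001   0.0618] turn [ 0.001 -0.003  0.001]
```

carry_out(newtons=40, targets=[{"hand": 40,"x": 0,"y": -0.001,"z": 0.03,"ax": 0,"ay": 0,"az": 0},{"hand": 40,"x": 0,"y": -0.001,"z": 0.06,"ax": 0,"ay": 0,"az": 0},{"hand": 40,"x": 0,"y": -0.001,"z": 0.06,"ax": 0,"ay": 0,"az": 0},{"hand": 5,"x": 0,"y": -0.001,"z": 0.06,"ax": 0,"ay": 0,"az": 0},{"hand": 5,"x": 0,"y": -0.001,"z": 0.06,"ax": 0,"ay": 0,"az": 0},{"hand": 5,"x": 0,"y": -0.001,"z": 0.06,"ax": 0,"ay": 0,"az": 0},{"hand": 5,"x": 0,"y": -0.001,"z": 0.06,"ax": 0,"ay": 0,"az": 0},{"hand": 5,"x": 0,"y": -0.001,"z": 0.06,"ax": 0,"ay": 0,"az": 0}])

```text
t: 34.95
tool_pos: [0.6192, -0.187, 0.3925]
orientation: [0.066, 3.138, -0.003]
force: [0.8, -3.1, 6.3]
opening: 0.0128
gripper_force: 40.0
```

carry_out(targets=[{"hand": 5,"x": 0,"y": 0,"z": -0.008,"ax": 0,"ay": 0,"az": 0},{"hand": 5,"x": 0,"y": 0,"z": -0.016,"ax": 0,"ay": 0,"az": 0},{"hand": 5,"x": 0,"y": 0,"z": -0.024,"ax": 0,"ay": 0,"az": 0},{"hand": 5,"x": 0,"y": 0,"z": -0.032,"ax": 0,"ay": 0,"az": 0},{"hand": 5,"x": 0,"y": 0,"z": -0.04,"ax": 0,"ay": 0,"az": 0},{"hand": 5,"x": 0,"y": 0,"z": -0.045,"ax": 0,"ay": 0,"az": 0},{"hand": 5,"x": 0,"y": 0,"z": -0.045,"ax": 0,"ay": 0,"az": 0},{"hand": 5,"x": 0,"y": 0,"z": -0.045,"ax": 0,"ay": 0,"az": 0}])

```text
t: 35.95
tool_pos: [0.6188, -0.1863, 0.4353]
orientation: [-0.066, -3.14, -0.0]
force: [0.5, -0.2, -6.4]
opening: 0.013
gripper_force: 39.9
```

carry_out(targets=[{"hand": 5,"x": 0,"y": -0.006,"z": 0,"ax": 0,"ay": 0,"az": 0},{"hand": 5,"x": 0,"y": -0.016,"z": 0,"ax": 0,"ay": 0,"az": 0},{"hand": 5,"x": 0,"y": -0.028,"z": 0,"ax": 0,"ay": 0,"az": 0},{"hand": 5,"x": 0,"y": -0.04,"z": 0,"ax": 0,"ay": 0,"az": 0},{"hand": 5,"x": 0,"y": -0.052,"z": 0,"ax": 0,"ay": 0,"az": 0},{"hand": 5,"x": 0,"y": -0.06,"z": 0,"ax": 0,"ay": 0,"az": 0},{"hand": 5,"x": 0,"y": -0.062,"z": -0.01,"ax": 0,"ay": 0,"az": 0},{"hand": 5,"x": 0,"y": -0.062,"z": -0.02,"ax": 0,"ay": 0,"az": 0}])

```text
t: 36.95
tool_pos: [0.6163, -0.2483, 0.4567]
orientation: [0.066, 3.141, 0.0]
force: [-0.0, 0.3, -6.3]
opening: 0.0128
gripper_force: 39.9
```

carry_out(targets=[{"hand": 5,"x": 0,"y": 0,"z": 0,"ax": 0,"ay": 0,"az": 0},{"hand": 5,"x": 0,"y": 0,"z": 0,"ax": 0,"ay": 0,"az": 0},{"hand": 5,"x": 0,"y": 0,"z": 0,"ax": 0,"ay": 0,"az": 0},{"hand": 5,"x": 0,"y": 0,"z": 0,"ax": 0,"ay": 0,"az": 0},{"hand": 5,"x": 0,"y": 0,"z": 0,"ax": 0,"ay": 0,"az": 0},{"hand": 5,"x": 0,"y": 0,"z": 0,"ax": 0,"ay": 0,"az": 0},{"hand": 5,"x": 0,"y": 0,"z": 0,"ax": 0,"ay": 0,"az": 0},{"hand": 5,"x": 0,"y": 0,"z": 0,"ax": 0,"ay": 0,"az": 0}])

```text
t: 37.95
tool_pos: [0.6162, -0.2484, 0.4557]
orientation: [-0.066, -3.141, -0.0]
force: [-0.5, 0.4, -6.2]
opening: 0.0131
gripper_force: 39.9
```

carry_out(targets=[{"hand": 5,"x": 0,"y": 0,"z": 0,"ax": 0,"ay": 0,"az": 0},{"hand": 5,"x": 0,"y": 0,"z": 0,"ax": 0,"ay": 0,"az": 0},{"hand": 5,"x": 0,"y": 0,"z": 0,"ax": 0,"ay": 0,"az": 0},{"hand": 5,"x": 0,"y": 0,"z": 0,"ax": 0,"ay": 0,"az": 0},{"hand": 5,"x": 0,"y": 0,"z": 0,"ax": 0,"ay": 0,"az": 0},{"hand": 5,"x": 0,"y": 0,"z": 0,"ax": 0,"ay": 0,"az": 0},{"hand": 5,"x": 0,"y": 0,"z": 0,"ax": 0,"ay": 0,"az": 0},{"hand": 5,"x": 0,"y": 0,"z": 0,"ax": 0,"ay": 0,"az": 0}])

```text
t: 38.95
tool_pos: [0.6163, -0.2483, 0.4557]
orientation: [-0.066, -3.141, -0.0]
force: [0.1, 0.2, -6.1]
opening: 0.013
gripper_force: 39.9
```

```bash
python3 gb.py; python3 - <<'E'
from h import *
im,W=cloud('side')
cv2.imwrite(f'pics/l.png',cv2.resize(im[110:260,200:400],(800,600),interpolation=cv2.INTER_CUBIC))
im,W=cloud('top');H=hsv(im);z=W[...,2]
m=(H[...,0]>100)&(H[...,0]<125)&(H[...,1]>120)&(z<.015)&(W[...,1]<-.2)&(W[...,0]>.3)
print(rect(mid(W,m)))
rel((.463,-.403),.262,-.042)
E
```

```text
38.95 [ 0.0006 -0.2702] 0.2697266694813865 [ 0.07355694  0.18413552 -6.11105512] 39.9247545003891
-271 n 5 x [18. 25.] z [55. 59. 60.]
-263 n 10 x [-24.  25.] z [ 52.  58. 284.]
-255 n 15 x [-20.  18.] z [45. 74. 81.]
-247 n 11 x [-16.   7.] z [ 44.  92. 104.]
-239 n 22 x [-13.  12.] z [ 94. 102. 106.]
-231 n 21 x [-11.  12.] z [ 94.  99. 107.]
-223 n 25 x [-23.  23.] z [ 82.  97. 102.]
-215 n 42 x [-25.  28.] z [ 96. 107. 114.]
-207 n 24 x [-21.  23.] z [102. 108. 113.]
(array([ 726.6, -791.7]), array([930.4, 809.8]), 89.94)
t 39.1 shift [ 0.1467 -0.1609  0.0077] turn [0. 0. 0.]
```

View pics/l.png

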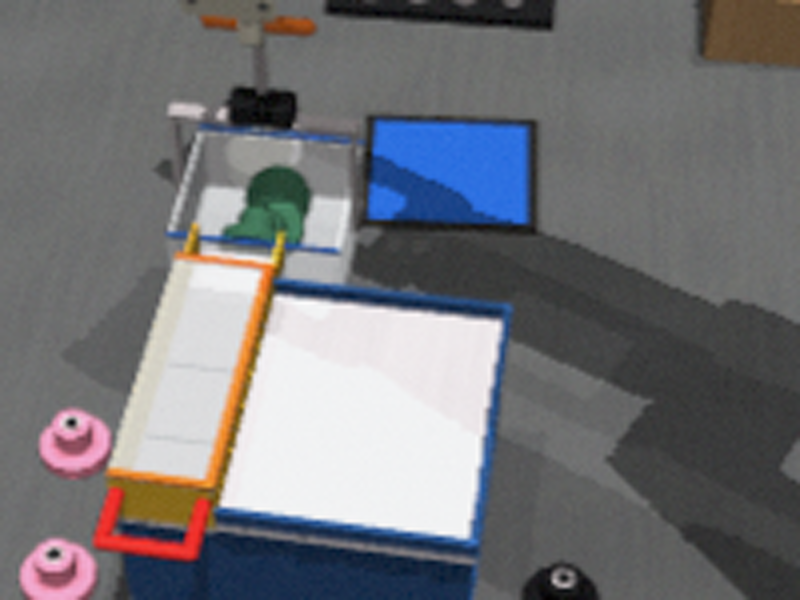

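carry_out(targets=[{"hand": 5,"x": 0.01,"y": 0,"z": 0,"ax": 0,"ay": 0,"az": 0},{"hand": 5,"x": 0.03,"y": 0,"z": 0,"ax": 0,"ay": 0,"az": 0},{"hand": 5,"x": 0.055,"y": 0,"z": 0,"ax": 0,"ay": 0,"az": 0},{"hand": 5,"x": 0.08,"y": -0.005,"z": 0,"ax": 0,"ay": 0,"az": 0},{"hand": 5,"x": 0.105,"y": -0.015,"z": 0,"ax": 0,"ay": 0,"az": 0},{"hand": 5,"x": 0.125,"y": -0.03,"z": 0,"ax": 0,"ay": 0,"az": 0},{"hand": 5,"x": 0.14,"y": -0.05,"z": 0,"ax": 0,"ay": 0,"az": 0},{"hand": 5,"x": 0.147,"y": -0.072,"z": 0,"ax": 0,"ay": 0,"az": 0}])

```text
t: 40.1
tool_pos: [0.465, -0.3144, 0.4562]
orientation: [0.066, 3.141, -0.001]
force: [-0.1, -0.7, -6.0]
opening: 0.013
gripper_force: 39.9
```

carry_out(targets=[{"hand": 5,"x": 0,"y": -0.025,"z": 0,"ax": 0,"ay": 0,"az": 0},{"hand": 5,"x": 0,"y": -0.05,"z": 0,"ax": 0,"ay": 0,"az": 0},{"hand": 5,"x": 0,"y": -0.07,"z": 0,"ax": 0,"ay": 0,"az": 0},{"hand": 5,"x": 0,"y": -0.083,"z": 0,"ax": 0,"ay": 0,"az": 0},{"hand": 5,"x": 0,"y": -0.089,"z": 0,"ax": 0,"ay": 0,"az": 0},{"hand": 5,"x": 0,"y": -0.089,"z": 0,"ax": 0,"ay": 0,"az": 0},{"hand": 5,"x": 0,"y": -0.089,"z": 0,"ax": 0,"ay": 0,"az": 0},{"hand": 5,"x": 0,"y": -0.089,"z": 0,"ax": 0,"ay": 0,"az": 0}])

```text
t: 41.1
tool_pos: [0.4628, -0.4025, 0.4559]
orientation: [0.065, 3.141, -0.0]
force: [-0.8, 0.7, -5.7]
opening: 0.0128
gripper_force: 39.9
```

carry_out(targets=[{"hand": 5,"x": 0,"y": 0,"z": 0.01,"ax": 0,"ay": 0,"az": 0},{"hand": 5,"x": 0,"y": 0,"z": 0.018,"ax": 0,"ay": 0,"az": 0},{"hand": 5,"x": 0,"y": 0,"z": 0.026,"ax": 0,"ay": 0,"az": 0},{"hand": 5,"x": 0,"y": 0,"z": 0.034,"ax": 0,"ay": 0,"az": 0},{"hand": 5,"x": 0,"y": 0,"z": 0.042,"ax": 0,"ay": 0,"az": 0},{"hand": 5,"x": 0,"y": 0,"z": 0.05,"ax": 0,"ay": 0,"az": 0},{"hand": 5,"x": 0,"y": 0,"z": 0.058,"ax": 0,"ay": 0,"az": 0},{"hand": 5,"x": 0,"y": 0,"z": 0.064,"ax": 0,"ay": 0,"az": 0}])

```text
t: 42.1
tool_pos: [0.4626, -0.4035, 0.3923]
orientation: [0.066, 3.14, -0.003]
force: [-4.8, -8.9, 26.3]
opening: 0.0132
gripper_force: 39.9
```

carry_out(targets=[{"hand": 5,"x": 0,"y": 0,"z": -0.002,"ax": 0,"ay": 0,"az": 0},{"hand": 5,"x": 0,"y": 0,"z": -0.002,"ax": 0,"ay": 0,"az": 0},{"hand": 40,"x": 0,"y": 0,"z": -0.002,"ax": 0,"ay": 0,"az": 0},{"hand": 40,"x": 0,"y": 0,"z": -0.002,"ax": 0,"ay": 0,"az": 0},{"hand": 40,"x": 0,"y": 0,"z": -0.002,"ax": 0,"ay": 0,"az": 0},{"hand": 40,"x": 0,"y": 0,"z": -0.03,"ax": 0,"ay": 0,"az": 0},{"hand": 40,"x": 0,"y": 0,"z": -0.08,"ax": 0,"ay": 0,"az": 0},{"hand": 40,"x": 0,"y": 0,"z": -0.13,"ax": 0,"ay": 0,"az": 0}])

```text
t: 43.1
tool_pos: [0.4626, -0.4027, 0.5228]
orientation: [-0.065, -3.14, -0.001]
force: [1.5, -0.1, -0.4]
opening: 0.037
gripper_force: 0.0
```

carry_out(targets=[{"hand": 40,"x": 0,"y": 0.05,"z": 0,"ax": 0,"ay": 0,"az": 0},{"hand": 40,"x": 0,"y": 0.1,"z": 0,"ax": 0,"ay": 0,"az": 0},{"hand": 40,"x": 0,"y": 0.15,"z": 0,"ax": 0,"ay": 0,"az": 0},{"hand": 40,"x": 0,"y": 0.2,"z": 0,"ax": 0,"ay": 0,"az": 0},{"hand": 40,"x": 0,"y": 0.25,"z": 0,"ax": 0,"ay": 0,"az": 0},{"hand": 40,"x": 0,"y": 0.3,"z": 0,"ax": 0,"ay": 0,"az": 0},{"hand": 40,"x": 0,"y": 0.3,"z": 0,"ax": 0,"ay": 0,"az": 0},{"hand": 40,"x": 0,"y": 0.3,"z": 0,"ax": 0,"ay": 0,"az": 0}])

```text
t: 44.1
tool_pos: [0.4752, -0.1034, 0.5219]
orientation: [0.064, 3.141, -0.001]
force: [0.0, -0.1, -0.7]
opening: 0.0372
gripper_force: 0.0
```

```bash
python3 - <<'E'
from h import *
im,W=cloud('top');H=hsv(im);z=W[...,2]
m=(H[...,0]>7)&(H[...,0]<20)&(H[...,1]>150)&(z>.2)&(z<.28)&(W[...,1]<-.1)
P=mid(W,m);print('grip',rect(P),np.median(P[:,2]))
m=(H[...,0]>100)&(H[...,0]<125)&(H[...,1]>100)&(z<.015)&(abs(W[...,1]+.4)<.12)&(abs(W[...,0]-.46)<.12)
P=mid(W,m);print('pad',len(P),rect(P))
[print(g) for g in greens(im,W)]
cv2.imwrite('pics/m.png',cv2.resize(im[120:290,60:490],(800,316),interpolation=cv2.INTER_CUBIC))
E
```

```text
grip (array([ 460.5, -403.7]), array([13.3, 90.8]), 88.01) 0.22445484146499184
pad 4 (array([ 461. , -435.3]), array([  5. , 219.9]), 45.0)
(array([580., 332.]), np.int32(267), array([ 0.4589, -0.3966]), array([ 0.4567, -0.3916]), 0.1597)
(array([283., 340.]), np.int32(201), array([0.4326, 0.3011]), array([0.432 , 0.3006]), 0.0438)
```

View pics/m.png

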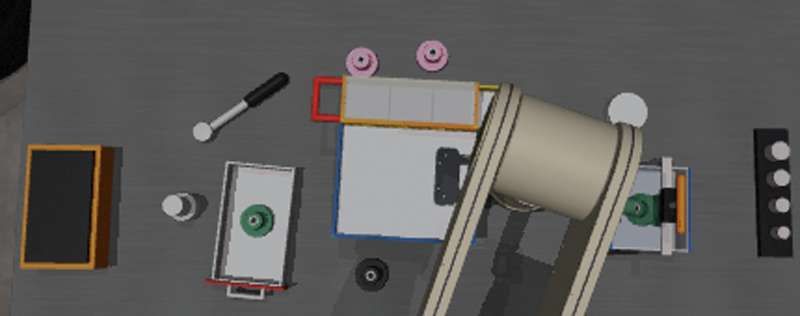

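```bash
python3 -c "
from plant import robot
print(robot.close_job())"
```

```text
the job is handed in; nothing more can be done
None
```

I've handed the job in, but the hand-in call gave no verdict. The scale showed about three (6.1 N on the wrist while the bin hung still). The bin with the three bushings stands within a few millimetres of the pad's centre, the one spare is in the drawer pan, the lid is shut and the trough level, and the ratchet, wheel and seater were left alone.

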